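Stow the hook tins in the shelf box

ROBOT

A 7-joint arm with a two-finger parallel gripper is mounted at the origin on the work surface. World frame = base frame: x ahead of the robot, y to its left, z up, the work surface at z = 0. Lengths are in m, angles in rad, forces in N, time in s.
With the tool pointing down it reaches from about 0.4 to 0.85 m from the base axis. Payload 4.5 kg.
Tool frame: the origin (TCP) lies between the finger pads; the fingertips stand 19 mm ahead of it and the grasp point (between the pads) is the TCP (r.tips_ahead is the distance from the TCP to the fingertips, in m); z points along the fingers, y is the line along which they close (so a half turn about z gives the same grasp; the last joint's range is limited). The gripper opens to 88 mm and grips with 3 to 60 N. Pads are 18 mm wide; open, the fingers measure 123 mm over their backs; the gripper's body (75 mm by 187 mm) begins 45 mm behind the grasp point.
Start: joints at [-1.276, 0.689, -0.195, 1.565, 0.157, 0.902, -0.215], TCP at [0.161, 0.604, 0.258] pointing down, gripper open.
Joint ranges: [-3.01, 3.01], [-0.46, 2.08], [-1.47, 1.51], [0.13, 2.56], [-1, 4.14], [0.04, 2.09], [-2.66, 2.66]. Speed limits (rad/s): [2.57, 2.57, 3.14, 3.14, 3.14, 3.14, 3.14].

INTERFACE

Orientations are given as a unit quaternion [x, y, z, w].
In Python, from plant import r, cams, models gives the robot as it stands. The module is installed in compiled form; this text tells all that it offers.
- The arm moves only by the tool jog_arm, never from a script. Its arguments are lists of equal length, an entry for each row: "turn": the turn, a rotation vector about the tool's x, y, z in rad, a list of three; "translation": the shift along the tool's x, y, z in m, a list of three; "grip": the closure, from 0 (fully open) to 1 (shut). In form: {"turn": [[ax, ay, az], ...], "translation": [[tx, ty, tz], ...], "grip": [grip, ...]}. A call has 1 to 20 rows; each row is the pose to reach, as a shift and turn from the pose commanded when the call began, along the tool's axes at that moment; what a row does not reach only later rows make up. A row lasts 1/8 s, in which the tool goes at most 62.5 mm and 10.7 degrees, less where a joint would pass 70% of its speed; a pose out of reach is approached as far as the arm can. A call with a gripper value outside its range is refused whole. The fingers move at their own pace and stop on an object; "force" is the grip in N (left out, the last holds). Time passes only in rows, so rows that repeat a pose let the fingers close. It gives the time, the measured TCP pose, the force, the opening and the grip force at its end, in the units of the state.
- r.get_state(): the state, without advancing time (a new reading comes with each control period).
- cams.snapshot(name): name is "scene" or "top" or "wrist"; returns the picture (400x640x3 uint8, red, green, blue); there is no depth.
- cams.camera_params(name): a dict with "fx", "fy", "cx", "cy" (pixels), "eye" and "orientation" of the camera in the world. Camera axes: x right, y up, looking along -z (the intrinsics and any distortion apply to the point x, -y, -z); pixel columns grow to the right and rows downward; lengths in m; the calibration is good to about 2 mm. A picture is of the moment at which its call begins: read the wrist's pose just before it. camera_params takes no time and is no camera call; for the wrist camera it gives the pose at the moment of the call.
- r.finish_job(): hands the job in; it is judged then, once.
Trained networks look in the newest picture that a camera, given by its name, has taken for a name from the list of things; names that differ only in an ending like _2 or _b are one class to them, and where a whole thing is asked for, a point or a joint stands for the part that bears it (a point fixed in the world has none). Each returns a list of dicts, best first, with "p" (0 to 1); they miss things now and then, are a little off and sometimes report something else, mostly with a low value. They report only what shows in the picture. A call takes as long as a camera call.
- models.find_in(camera, name): "position" ([x, y, z] in m, in world coordinates, good to about 4 mm: the middle of the surface that is visible of it).
- models.masks_of(camera, name): "pixels" (400x640 bool, what is visible of it).
- models.place_of(camera, name): "position" ([x, y, z] in m, in world coordinates, good to about 4 mm: a listed point, or the origin of a listed thing).
The state is a dict: "clock": time; "q": joint angles; "qd": joint speeds; "joint_torque": joint torques, N m; "tool_pos": TCP position; "eef_rot": TCP orientation; "contact_force": force on the tool from outside, world axes, zero at the start; "moment": the same for the moment, N m; "opening": opening from 0.0 (shut) to 1.0 (fully open); "finger_force": force on a finger pad.
Only numpy, scipy, OpenCV 4.12 (cv2) and the standard library are available. Lean on these libraries where they do the work, as an engineer would, in place of code of your own. Each camera call takes 0.05 s, during which the arm holds its last target. There are 200 camera calls.

TASK

Slide the oak gate of the pine stowage box fully open to its stop. Gather all the flat aluminium hook tins into one square pile, lift the whole pile together and lower it into the box tipped clearly lengthways, one end going down first along an end wall, then let it down flat so that every tin lies level inside. Finally slide the gate fully shut, and leave the other gear on the bench where it is.

Things in the scene. Friction and masses are not known exactly. Their poses are not given: they have to be found in the camera images.
- tin1_c (a point): flat closed aluminium hook tin, a plain slab 90 (x) x 54 (y) x 12 (z) mm with square sides, about 0.1 kg; this point is its centre, 6 mm above its underside; lies flat at the start; identical to the other hook tins (three to five are present, an absent one reads None)
- tin2_c (a point): flat closed aluminium hook tin, a plain slab 90 (x) x 54 (y) x 12 (z) mm with square sides, about 0.1 kg; this point is its centre, 6 mm above its underside; lies flat at the start; identical to the other hook tins (three to five are present, an absent one reads None)
- tin3_c (a point): flat closed aluminium hook tin, a plain slab 90 (x) x 54 (y) x 12 (z) mm with square sides, about 0.1 kg; this point is its centre, 6 mm above its underside; lies flat at the start; identical to the other hook tins (three to five are present, an absent one reads None)
- tin4_c (a point): flat closed aluminium hook tin, a plain slab 90 (x) x 54 (y) x 12 (z) mm with square sides, about 0.1 kg; this point is its centre, 6 mm above its underside; lies flat at the start; identical to the other hook tins (three to five are present, an absent one reads None)
- tin5_c (a point): flat closed aluminium hook tin, a plain slab 90 (x) x 54 (y) x 12 (z) mm with square sides, about 0.1 kg; this point is its centre, 6 mm above its underside; lies flat at the start; identical to the other hook tins (three to five are present, an absent one reads None)
- box_seat (a point): centre of the inner floor, 10 mm above the bench, of the pine stowage box, which is fixed to the bench. x: lengthways from the high end wall to the gate; y: across, to the side where the gate opens; z up. The inside is 95 mm long (x -47.5 to 47.5) and 58 mm wide (y -29 to 29), a close fit for one pile of tins
- box_wall (a point): middle of the top inner edge of the box's high end wall, at x -47.5 mm from box_seat and 54 mm above the inner floor; the wall is 14 mm thick. Axes as box_seat
- box_post (a point): middle of the top of the corner post at +x, -y of box_seat. Four such posts (x +-37.5, y +-36 mm) are 20 mm long in x, 14 mm thick in y and 54 mm high above the inner floor. Between them both long sides are open notches 55 mm wide for the fingers, down to the inner floor, which ends 43 mm from the middle in y
- box_sill (a point): middle of the top inner edge of the sill at the +x end, x 47.5 mm from box_seat, only 6 mm above the inner floor; above it only the gate closes this end. The 10 mm high track of the gate runs beyond it from y -43 to 132 mm, x 49 to 85 mm from box_seat
- gate (a joint): travel of the sliding gate of the box, m: 0 = fully shut (stop), 0.085 = fully open (stop), sliding towards +y of box_seat; it stays where left and needs about 2 N to slide, more when moved fast
- gate_grip (a point): point in the upright oak grip block on top of the gate; the block is 24 (x) x 26 (y) mm, from 18 mm below to 18 mm above this point, its top 104 mm above the bench. It moves with the gate and has the axes of box_seat; shut, it is 60 mm from box_seat in x and 0 in y. The gate under it is a board 66 mm wide in y and 14 mm thick, its top 64 mm above the bench; its inner face is 53 mm from box_seat in x
- lead1: bystander: lead cannonball trolling weight 1, dull grey ball 56 mm across and 64 mm tall with its eye, on a flat foot, about 0.9 kg; origin at the middle of its underside; leave it alone
- lead2: bystander: lead cannonball trolling weight 2, same shape and size; origin at the middle of its underside; leave it alone
- bait_tin: bystander: round dented aluminium bait tin, 77 mm across, 63 mm tall; origin at the middle of its underside; leave it alone
- marlinspike: bystander: marlinspike lying down, dark handle 80 mm long and 24 mm thick, steel spike towards its +x, 175 mm in all; origin at the middle of its underside; leave it alone
- plug: bystander: red wooden diving plug lying down, 107 mm long along x, 34 mm thick; origin at the middle of its underside; leave it alone
- float: bystander: round cork net float lying flat, 64 mm across, 42 mm tall; origin at the middle of its underside; leave it alone
- sharpstone: bystander: sharpening stone on a wooden base, 110 x 40 x 26 mm, long along x; origin at the middle of its underside; leave it alone

How it is judged:
By the outcome, as a careful person would: the job done as asked, in the order asked, and still so for the second after the job is handed in, with the robot touching nothing.
Of tin1, tin2, tin3, tin4, tin5 only 3 to 5 are there at a start; the rules pass over those that are not, and their reading is None.
At some moment in a run one of tin1, tin2, tin3, tin4, tin5 may be knocked a few centimetres aside while the robot is not near it.
It also fails if it takes over 210 s, if anything falls off the work surface, if the arm or the gripper's body presses on something with over 40 N, if the wrist force passes 120 N, or if a joint passes its speed limit or range.

## Working session

There is one attempt and no reset: what is moved stays moved. The work goes in short steps, Python scripts to look and compute and a tool call to move; the robot and the scene stay as the last step left them, time stands still between calls to the robot, and variables do not carry over. Pictures are saved under pics/ and viewed, at most 14 in all, crops included, and the job is handed in when it is done.

Besides the shell and the picture viewer there is one more tool, called after ">>>" as name(argument=value, ...) on one line, values as JSON. jog_arm: Moves the arm, as the interface text tells. Its arguments: {"type":"object","properties":{"turn":{"type":"array"},"translation":{"type":"array"},"grip":{"type":"array"},"force":{"type":"number"}},"required":["turn","translation","grip"]}

```bash
mkdir -p pics; cat > h.py <<'E'
import numpy as np,cv2
from scipy.spatial.transform import Rotation as R
from plant import r,cams,models
def snap(c,f=None):
    im=cams.snapshot(c)
    if f: cv2.imwrite('pics/'+f,im[:,:,::-1])
    return im
def ray(p,uv):
    d=np.array([(uv[0]-p['cx'])/p['fx'],-(uv[1]-p['cy'])/p['fy'],-1])
    return R.from_quat(p['orientation']).apply(d)
def onz(p,uv,z):
    d=ray(p,uv);e=np.array(p['eye']);return e+d*(z-e[2])/d[2]
def st():
    s=r.get_state();print('t',round(s['clock'],2),'pos',np.round(s['tool_pos'],4),'q',np.round(s['eef_rot'],4),'F',np.round(s['contact_force'],1),'op',round(s['opening'],3),'ff',s['finger_force']);return s
E
python3 - <<'E'
from h import *
st()
print({k:np.round(v,3) for k,v in cams.camera_params('top').items()})
print({k:np.round(v,3) for k,v in cams.camera_params('scene').items()})
for c in ('top','scene'):
    snap(c,c+'0.png')
    for n in ['tin1_c','box_seat','gate_grip','box_wall','box_post','box_sill']:
        print(c,n,[(np.round(d['position'],3).tolist(),round(d['p'],2)) for d in models.place_of(c,n)])
E
```

```text
t 0.0 pos [0.161  0.6033 0.2569] q [ 1.300e-01  9.915e-01 -9.000e-04 -1.000e-04] F [-0.9  0.5 -0.1] op 0.996 ff 0.0
{'fx': np.float64(477.958), 'fy': np.float64(477.958), 'cx': np.float64(324.831), 'cy': np.float64(196.696), 'eye': array([ 0.483, -0.034,  1.37 ]), 'orientation': array([-0.032,  0.021,  0.71 , -0.703])}
{'fx': np.float64(401.321), 'fy': np.float64(401.321), 'cx': np.float64(321.533), 'cy': np.float64(195.367), 'eye': array([ 1.226, -0.159,  1.065]), 'orientation': array([0.219, 0.18 , 0.596, 0.751])}
top tin1_c [([0.588, -0.228, 0.005], 0.62)]
top box_seat [([0.716, 0.339, -0.001], 0.73), ([0.535, 0.232, 0.011], 0.68)]
top gate_grip [([0.594, 0.268, 0.085], 0.58)]
top box_wall [([0.487, 0.226, 0.07], 0.81), ([0.612, -0.066, 0.01], 0.72), ([0.416, 0.359, -0.002], 0.65)]
top box_post [([0.57, 0.196, 0.067], 0.56)]
top box_sill [([0.58, 0.234, 0.02], 0.63)]
scene tin1_c [([0.588, -0.227, 0.009], 0.82)]
scene box_seat [([0.532, 0.234, 0.011], 0.7), ([0.736, -0.176, -0.001], 0.66), ([0.532, -0.155, -0.001], 0.34)]
scene gate_grip [([0.592, 0.269, 0.088], 0.69), ([0.762, 0.117, -0.003], 0.35)]
scene box_wall [([0.718, 0.334, -0.001], 0.72), ([0.49, 0.229, 0.068], 0.6)]
scene box_post [([0.577, 0.196, 0.064], 0.8)]
scene box_sill [([0.579, 0.238, 0.015], 0.97), ([0.737, -0.015, 0.002], 0.47)]
```

```bash
ls
```

```text
h.py
pics
```

View pics/top0.png

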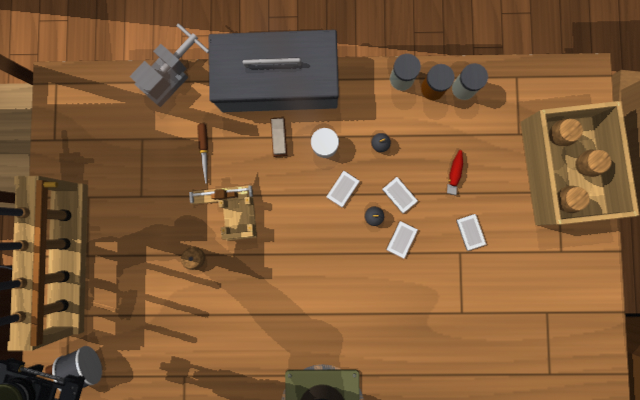

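View pics/scene0.png

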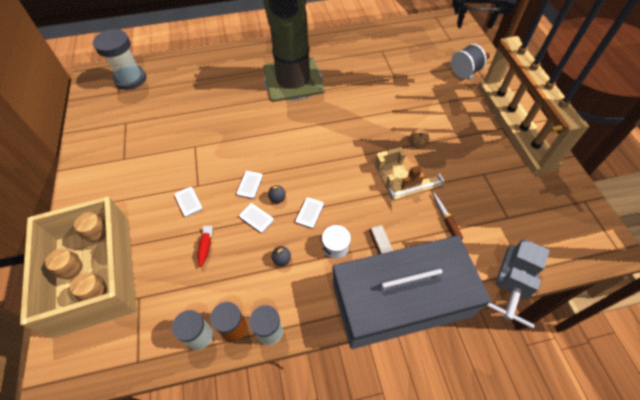

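```bash
python3 - <<'E'
from h import *
snap('top')
for n in ['tin1_c','tin2_c','tin3_c','tin4_c','tin5_c']:
    print(n,[(np.round(d['position'],3).tolist(),round(d['p'],2)) for d in models.find_in('top',n)])
p=cams.camera_params('top')
for d in models.masks_of('top','tin1_c'):
    m=np.asarray(d['pixels']).astype(np.uint8)
    c,_=cv2.findContours(m,0,1)
    c=max(c,key=cv2.contourArea)
    pts=np.array([onz(p,q[0],.012)[:2] for q in c])*1000
    print(round(d['p'],2),m.sum(),cv2.minAreaRect(pts.astype(np.float32)),cv2.boundingRect(c))
E
```

```text
tin1_c [([0.586, -0.226, 0.01], 0.69)]
tin2_c [([0.732, -0.013, 0.062], 0.69)]
tin3_c [([0.479, -0.421, 0.009], 0.87), ([0.586, -0.225, 0.012], 0.71)]
tin4_c [([0.463, -0.228, 0.01], 0.9)]
tin5_c [([0.609, -0.06, 0.014], 0.82), ([0.464, -0.226, 0.013], 0.63), ([0.592, 0.257, 0.081], 0.54), ([0.65, -0.382, 0.026], 0.36)]
0.59 607 ((587.31005859375, -223.92066955566406), (93.78327941894531, 55.30281448364258), 37.6185302734375) (383, 178, 32, 35)
```

The top picture shows four tins at about (343,189), (400,195), (403,240) and (471,232). The box is at (237,215) with its gate at (222,195), already partly open. I'll move above the gate first.

```bash
cat >> h.py <<'E'
def down(ang,tilt=0):
    """tool pointing down with tool y at world angle ang (deg); tilt deg about tool y"""
    y=np.array([np.cos(np.radians(ang)),np.sin(np.radians(ang)),0]);z=np.array([0,0,-1.])
    return R.from_matrix(np.c_[np.cross(y,z),y,z])*R.from_euler('y',tilt,degrees=True)
def plan(p,Rt,note=''):
    s=r.get_state();R0=R.from_quat(s['eef_rot'])
    print(note,'trans',np.round(R0.inv().apply(np.array(p)-s['tool_pos']),4).tolist(),'turn',np.round((R0.inv()*Rt).as_rotvec(),4).tolist())
def yang():
    v=R.from_quat(r.get_state()['eef_rot']).apply([0,1,0]);return np.degrees(np.arctan2(v[1],v[0]))
E
python3 - <<'E'
from h import *
p=cams.camera_params('top')
for n in ['gate_grip','box_seat']:
  for d in models.masks_of('top',n):
    m=np.asarray(d['pixels']).astype(np.uint8);c,_=cv2.findContours(m,0,1);c=max(c,key=cv2.contourArea);print(n,round(d['p'],2),m.sum(),cv2.boundingRect(c))
print(yang())
plan([.575,.25,.28],down(95.))
E
```

```text
gate_grip 0.72 207 (211, 189, 27, 11)
gate_grip 0.59 2198 (189, 185, 67, 56)
gate_grip 0.2 292 (364, 206, 20, 20)
box_seat 0.6 2162 (189, 185, 67, 55)
75.06126402726127
 trans [-0.4911, -0.2352, -0.0223] turn [0.0001, 0.0, -0.348]
```

>>> jog_arm(turn=[[0,0,-0.348],[0,0,-0.348],[0,0,-0.348],[0,0,-0.348],[0,0,-0.348],[0,0,-0.348],[0,0,-0.348],[0,0,-0.348],[0,0,-0.348],[0,0,-0.348],[0,0,-0.348],[0,0,-0.348],[0,0,-0.348]], translation=[[-0.491,-0.235,-0.022],[-0.491,-0.235,-0.022],[-0.491,-0.235,-0.022],[-0.491,-0.235,-0.022],[-0.491,-0.235,-0.022],[-0.491,-0.235,-0.022],[-0.491,-0.235,-0.022],[-0.491,-0.235,-0.022],[-0.491,-0.235,-0.022],[-0.491,-0.235,-0.022],[-0.491,-0.235,-0.022],[-0.491,-0.235,-0.022],[-0.491,-0.235,-0.022]], grip=[0.3,0.3,0.3,0.3,0.3,0.3,0.3,0.3,0.3,0.3,0.3,0.3,0.3])

```text
clock: 2.78
tool_pos: [0.574, 0.2516, 0.2799]
eef_rot: [-0.045, 0.999, 0.0, -0.0]
contact_force: [0.8, -0.2, -0.2]
opening: 0.702
finger_force: 0.0
```

```bash
python3 - <<'E'
from h import *
st();print(yang())
print({k:np.round(v,3) for k,v in cams.camera_params('wrist').items()})
snap('wrist','w1.png')
for n in ['box_seat','gate_grip','box_wall','box_post','box_sill']:
    print(n,[(np.round(d['position'],3).tolist(),round(d['p'],2)) for d in models.place_of('wrist',n)])
E
```

```text
t 2.77 pos [0.574  0.2516 0.2799] q [-4.48e-02  9.99e-01  2.00e-04 -2.00e-04] F [ 0.8 -0.2 -0.2] op 0.702 ff 0.0
95.13677355395606
{'fx': np.float64(291.091), 'fy': np.float64(291.091), 'cx': np.float64(319.924), 'cy': np.float64(197.541), 'eye': array([0.498, 0.245, 0.407]), 'orientation': array([-0.1  , -0.109,  0.73 ,  0.667])}
box_seat [([0.533, 0.229, 0.012], 0.9), ([0.709, 0.335, 0.001], 0.47)]
gate_grip [([0.589, 0.271, 0.086], 0.88)]
box_wall [([0.485, 0.229, 0.064], 0.95), ([0.533, 0.229, 0.012], 0.45)]
box_post [([0.572, 0.2, 0.062], 0.78)]
box_sill [([0.58, 0.237, 0.016], 0.84), ([0.576, 0.2, 0.06], 0.16)]
```

View pics/w1.png

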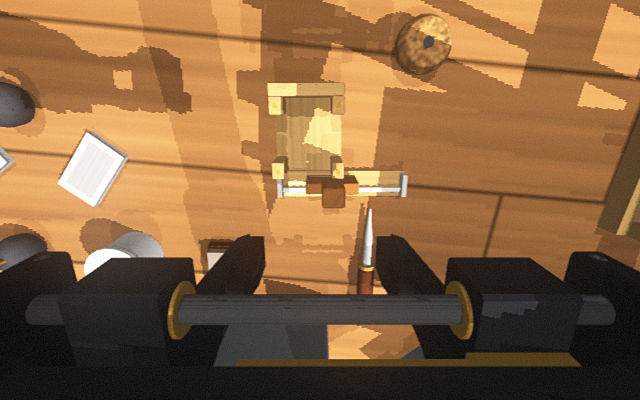

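```bash
python3 -c "
import cv2
a=cv2.imread('pics/w1.png')[70:215,255:415];cv2.imwrite('pics/w1c.png',cv2.resize(a,None,fx=4,fy=4,interpolation=cv2.INTER_CUBIC))"
```

```text
(no output)
```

View pics/w1c.png

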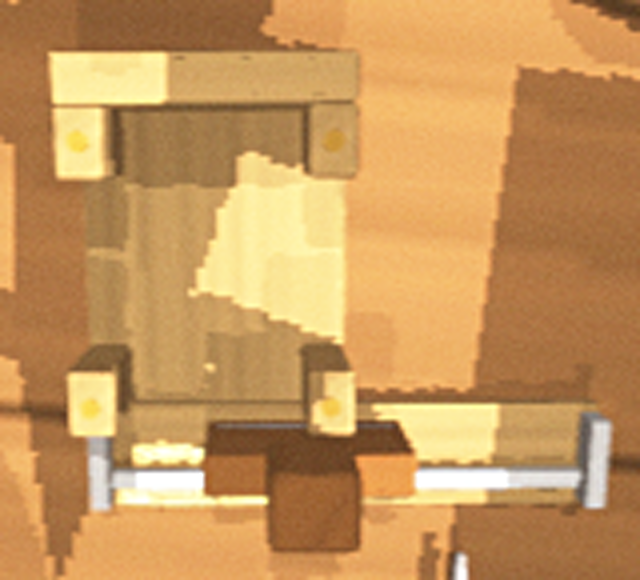

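The crop shows the box rim: wall outer corners at (49,52) and (358,51), with the post tops below them. The gate is partly open, and its grip block top spans about (268–360, 475–550). I'll fit the box pose from these.

```bash
python3 - <<'E'
from h import *
from scipy.optimize import least_squares
p=cams.camera_params('wrist')
B=np.array([[-61.5,-43],[-61.5,43],[-27.5,-43],[-27.5,43],[27.5,-43],[47.5,-43],[47.5,-29],[27.5,-29],[27.5,43],[47.5,43],[47.5,29]])/1e3
c=np.array([[49,52],[358,51],[55,180],[357,178],[67,373],[72,437],[117,434],[114,371],[352,373],[355,434],[308,436]])
f=lambda q:(255+q[0]/4-.4,70+q[1]/4-.4)
W=np.array([onz(p,f(q),.064)[:2] for q in c])
rot=lambda a:np.array([[np.cos(a),-np.sin(a)],[np.sin(a),np.cos(a)]])
s=least_squares(lambda x:((B@rot(x[2]).T+x[:2])-W).ravel(),[.53,.23,.09],loss='soft_l1',f_scale=.002)
print(s.x,np.degrees(s.x[2]));print(np.round(((B@rot(s.x[2]).T+s.x[:2])-W)*1e3,1).tolist())
g=[onz(p,f(q),.104)[:2] for q in [(268,475),(360,475),(272,550),(358,550)]];g=np.mean(g,0)
print('grip',g,'boxframe',rot(s.x[2]).T@(g-s.x[:2]))
t=s.x[:2]+rot(s.x[2])@[.06,.0]
E
```

```text
[0.5335112  0.23115717 0.09624489] 5.5144257669067605
[[-0.2, -0.4], [-0.7, 0.7], [-0.1, -0.0], [-0.2, 0.4], [-0.2, -0.3], [0.4, -0.7], [1.1, -0.2], [0.3, -0.3], [-1.0, 1.0], [0.6, -0.1], [0.1, 0.1]]
grip [0.58987077 0.26600024] boxframe [0.05944703 0.02926587]
```

>>> jog_arm(turn=[[0,0,-0.006],[0,0,-0.006],[0,0,-0.006],[0,0,-0.006],[0,0,-0.006],[0,0,-0.006],[0,0,-0.006],[0,0,-0.006],[0,0,-0.006],[0,0,-0.006],[0,0,-0.006],[0,0,-0.006]], translation=[[-0.018,0.0125,0.05],[-0.018,0.0125,0.1],[-0.018,0.0125,0.13],[-0.018,0.0125,0.15],[-0.018,0.0125,0.17],[-0.018,0.0125,0.188],[-0.018,0.0125,0.188],[-0.018,0.0125,0.188],[-0.018,0.0125,0.188],[-0.018,0.0125,0.188],[-0.018,0.0125,0.188],[-0.018,0.0125,0.188]], grip=[0.3,0.3,0.3,0.3,0.3,0.3,0.3,1,1,1,1,1], force=8)

```text
clock: 4.58
tool_pos: [0.5921, 0.2651, 0.0923]
eef_rot: [-0.047, 0.999, 0.001, 0.001]
contact_force: [1.1, 2.2, 2.5]
opening: 0.299
finger_force: 8.0
```

>>> jog_arm(turn=[[0,0,0],[0,0,0],[0,0,0],[0,0,0],[0,0,0],[0,0,0],[0,0,0],[0,0,0],[0,0,0],[0,0,0],[0,0,0],[0,0,0],[0,0,0],[0,0,0]], translation=[[0,0.004,0],[0,0.009,0],[0,0.014,0],[0,0.019,0],[0,0.024,0],[0,0.029,0],[0,0.034,0],[0,0.039,0],[0,0.044,0],[0,0.049,0],[0,0.053,0],[0,0.056,0],[0,0.058,0],[0,0.058,0]], grip=[1,1,1,1,1,1,1,1,1,1,1,1,1,1])

```text
clock: 6.32
tool_pos: [0.5867, 0.3217, 0.0923]
eef_rot: [-0.046, 0.999, -0.0, 0.0]
contact_force: [-0.5, -1.5, 5.4]
opening: 0.295
finger_force: 8.0
```

```bash
python3 - <<'E'
from h import *
s=st();d=np.array(s['tool_pos'])[:2]-[.5335,.2312];a=.0962
print(d@[np.cos(a),np.sin(a)],d@[-np.sin(a),np.cos(a)])
E
```

```text
t 6.33 pos [0.5867 0.3217 0.0923] q [-4.650e-02  9.989e-01 -4.000e-04  3.000e-04] F [-0.5 -1.5  5.4] op 0.295 ff 8.000264786824118
0.06167885811109161 0.08494474799645513
```

>>> jog_arm(turn=[[0,0,0],[0,0,0],[0,0,0],[0,0,0],[0,0,0]], translation=[[0,0.002,0],[0,0.004,0],[0,0.005,0],[0,0.006,0],[0,0.006,0]], grip=[1,1,1,1,1])

```text
clock: 6.95
tool_pos: [0.5866, 0.3232, 0.0922]
eef_rot: [-0.045, 0.999, -0.004, -0.0]
contact_force: [0.0, -6.7, 8.4]
opening: 0.295
finger_force: 8.0
```

>>> jog_arm(turn=[[0,0,0],[0,0,0],[0,0,0],[0,0,0],[0,0,0],[0,0,0],[0,0,0],[0,0,0],[0,0,0],[0,0,0],[0,0,0],[0,0,0],[0,0,0],[0,0,0],[0,0,0],[0,0,0],[0,0,0]], translation=[[0,-0.0045,0],[0,-0.0045,0],[0,-0.0045,0],[0,-0.0045,0],[0,-0.0045,-0.05],[0,-0.0045,-0.11],[0,-0.06,-0.16],[0,-0.12,-0.19],[-0.009,-0.18,-0.19],[-0.009,-0.24,-0.19],[-0.009,-0.3,-0.19],[-0.009,-0.36,-0.19],[-0.009,-0.42,-0.19],[-0.009,-0.476,-0.19],[-0.009,-0.476,-0.19],[-0.009,-0.476,-0.19],[-0.009,-0.476,-0.19]], grip=[1,0.5,0.4,0.3,0.3,0,0,0,0,0,0,0,0,0,0,0,0])

```text
clock: 9.07
tool_pos: [0.6393, -0.1424, 0.2818]
eef_rot: [-0.048, 0.999, 0.001, 0.0]
contact_force: [-1.2, -0.0, -0.1]
opening: 1.0
finger_force: 0.0
```

```bash
cat >> h.py <<'E'
def tins(im,p,z=.012):
    """bright grey-white slabs -> list (centre xy, sizes mm, long-axis angle deg, px)"""
    h=cv2.cvtColor(im,cv2.COLOR_RGB2HSV)
    m=((h[...,1]<60)&(h[...,2]>110)).astype(np.uint8)
    m=cv2.morphologyEx(m,cv2.MORPH_CLOSE,np.ones((3,3)))
    out=[]
    for c in cv2.findContours(m,cv2.RETR_EXTERNAL,cv2.CHAIN_APPROX_NONE)[0]:
        if cv2.contourArea(c)<150: continue
        w=np.array([onz(p,q[0],z)[:2] for q in c])*1000
        (x,y),(a,b),t=cv2.minAreaRect(w.astype(np.float32))
        if a<b: a,b,t=b,a,t+90
        if 70<a<110 and 40<b<72: out.append((round(x,1),round(y,1),round(a,1),round(b,1),round((t+90)%180-90,1),c.mean(0)[0].astype(int).tolist()))
    return out
E
python3 - <<'E'
from h import *
st();print(yang())
p=cams.camera_params('wrist');im=snap('wrist','w2.png')
for t in tins(im,p): print(t)
p=cams.camera_params('top');im=snap('top','top2.png');print('top')
for t in tins(im,p): print(t)
print([np.round(d['position'],3).tolist() for d in models.place_of('top','gate_grip')])
E
```

```text
t 9.07 pos [ 0.6393 -0.1424  0.2818] q [-4.830e-02  9.988e-01  8.000e-04  0.000e+00] F [-1.2 -0.  -0.1] op 1.0 ff 0.0
95.54245233459605
(607.5, -64.5, 90.7, 55.6, -33.9, [379, 147])
(588.2, -226.3, 91.0, 56.0, 39.6, [260, 121])
(467.1, -231.8, 80.1, 57.6, -26.5, [260, 23])
top
(481.2, -424.7, 92.3, 57.2, 16.8, [470, 231])
(607.3, -64.5, 91.1, 55.4, -34.3, [342, 189])
[[0.585, 0.32, 0.086], [0.735, -0.014, 0.003]]
```

View pics/w2.png

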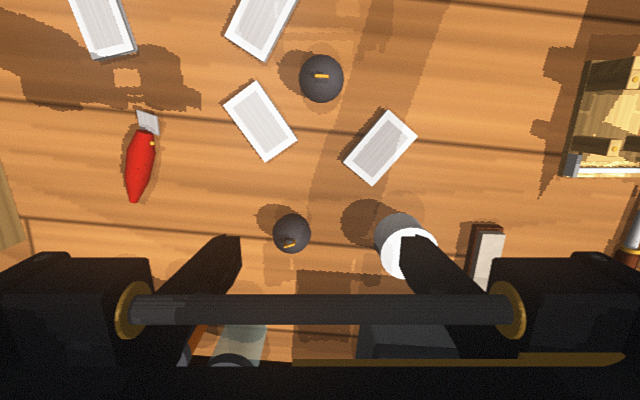

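The wrist picture shows tins at (379,147), (260,121), (260,23) and (100,25), with the leads at (321,78) and (291,233). Tin A at (379,147) will be the base, so I'll hover aligned to it.

```bash
cat >> h.py <<'E'
def hover(x,y,yd,z=.2,off=.06):
    Rt=down(yd);q=Rt.apply([-off,0,0])
    plan([x+q[0],y+q[1],z],Rt,'hover')
def look(x,y,f=None,zt=.012):
    """fresh wrist view of tin nearest (x,y) mm; prints it and the plan to its centre"""
    st();p=cams.camera_params('wrist');L=tins(snap('wrist',f),p,zt)
    if not L: print('none');return
    t=min(L,key=lambda t:np.hypot(t[0]-x,t[1]-y));print(t)
    a=t[4]+90;a=min([a,a-180,a+180],key=lambda v:abs(v-yang()))
    plan([t[0]/1e3,t[1]/1e3,zt+.013],down(a),'go a=%.1f'%a)
E
python3 - <<'E'
from h import *
hover(.6075,-.0645,56.)
E
```

```text
hover trans [-0.0222, 0.0434, 0.0819] turn [0.0006, -0.0001, 0.6891]
```

>>> jog_arm(turn=[[0,0,0.69],[0,0,0.69],[0,0,0.69],[0,0,0.69],[0,0,0.69],[0,0,0.69],[0,0,0.69],[0,0,0.69]], translation=[[-0.022,0.043,0.082],[-0.022,0.043,0.082],[-0.022,0.043,0.082],[-0.022,0.043,0.082],[-0.022,0.043,0.082],[-0.022,0.043,0.082],[-0.022,0.043,0.082],[-0.022,0.043,0.082]], grip=[0,0,0,0,0,0,0,0])

```text
clock: 10.22
tool_pos: [0.657, -0.1004, 0.1998]
eef_rot: [0.294, 0.956, 0.0, 0.0]
contact_force: [0.9, -0.2, -1.1]
opening: 1.002
finger_force: 0.0
```

```bash
python3 - <<'E'
from h import *
look(607,-64,'w3.png')
E
```

```text
t 10.22 pos [ 0.657  -0.1004  0.1998] q [2.938e-01 9.559e-01 1.000e-04 0.000e+00] F [ 0.9 -0.2 -1.1] op 1.002 ff 0.0
(607.9, -64.5, 89.5, 54.8, -34.1, [322, 120])
go a=55.9 trans [0.0608, 0.0021, 0.1747] turn [0.0002, -0.0, -0.0014]
```

>>> jog_arm(turn=[[0,0,0],[0,0,0],[0,0,0],[0,0,0],[0,0,0],[0,0,0],[0,0,0],[0,0,0],[0,0,0],[0,0,0],[0,0,0],[0,0,0]], translation=[[0.04,0.002,0.05],[0.061,0.002,0.1],[0.061,0.002,0.13],[0.061,0.002,0.15],[0.061,0.002,0.165],[0.061,0.002,0.175],[0.061,0.002,0.175],[0.061,0.002,0.175],[0.061,0.002,0.175],[0.061,0.002,0.175],[0.061,0.002,0.175],[0.061,0.002,0.175]], grip=[0,0,0,0,0,0,0,1,1,1,1,1], force=10)

```text
clock: 11.78
tool_pos: [0.6079, -0.0642, 0.025]
eef_rot: [0.294, 0.956, 0.0, 0.0]
contact_force: [0.5, -0.3, 2.8]
opening: 0.61
finger_force: 10.0
```

```bash
python3 - <<'E'
from h import *
st();print(yang());p=cams.camera_params('top')
for t in tins(snap('top'),p): print(t)
for d in models.find_in('top','tin1_c')+models.find_in('top','tin4_c')+models.find_in('top','tin3_c'): print(np.round(d['position'],3),round(d['p'],2))
E
```

```text
t 11.78 pos [ 0.6079 -0.0642  0.025 ] q [2.940e-01 9.558e-01 1.000e-04 3.000e-04] F [ 0.5 -0.3  2.8] op 0.61 ff 9.999174624681473
55.80907989807622
(461.6, -229.7, 91.2, 57.6, -25.8, [401, 239])
(481.5, -425.1, 90.8, 54.6, 16.8, [471, 231])
(588.5, -226.0, 90.7, 56.2, 39.4, [399, 194])
[ 0.588 -0.226  0.013] 0.56
[ 0.462 -0.227  0.013] 0.74
[ 0.482 -0.425  0.012] 0.63
```

```bash
python3 - <<'E'
from h import *
hover(.5885,-.226,129.5)
E
```

```text
hover trans [-0.0918, -0.087, -0.175] turn [0.0001, 0.0006, -1.2862]
```

>>> jog_arm(turn=[[0,0,0],[0,0,0],[0,0,0],[0,0,0],[0,0,-0.18],[0,0,-0.36],[0,0,-0.54],[0,0,-0.72],[0,0,-0.9],[0,0,-1.08],[0,0,-1.286],[0,0,-1.286],[0,0,-1.286],[0,0,-1.286]], translation=[[0,0,0],[0,0,0],[0,0,-0.05],[0,0,-0.1],[0,0,-0.14],[-0.03,-0.03,-0.175],[-0.06,-0.06,-0.175],[-0.092,-0.087,-0.175],[-0.092,-0.087,-0.175],[-0.092,-0.087,-0.175],[-0.092,-0.087,-0.175],[-0.092,-0.087,-0.175],[-0.092,-0.087,-0.175],[-0.092,-0.087,-0.175]], grip=[0.2,0,0,0,0,0,0,0,0,0,0,0,0,0])

```text
clock: 13.72
tool_pos: [0.6348, -0.1879, 0.1997]
eef_rot: [-0.337, 0.941, -0.0, -0.0]
contact_force: [-0.3, -0.0, 0.7]
opening: 0.997
finger_force: 0.0
```

```bash
python3 - <<'E'
from h import *
look(588,-226,'w4.png')
E
```

```text
t 13.72 pos [ 0.6348 -0.1879  0.1997] q [-3.371e-01  9.415e-01 -1.000e-04 -1.000e-04] F [-0.3 -0.   0.7] op 0.997 ff 0.0
(588.5, -226.3, 89.7, 55.0, 39.6, [319, 122])
go a=129.6 trans [0.0602, -0.0002, 0.1747] turn [-0.0001, -0.0003, -0.003]
```

>>> jog_arm(turn=[[0,0,-0.003],[0,0,-0.003],[0,0,-0.003],[0,0,-0.003],[0,0,-0.003],[0,0,-0.003],[0,0,-0.003],[0,0,-0.003],[0,0,-0.003],[0,0,-0.003],[0,0,-0.003],[0,0,-0.003],[0,0,-0.003],[0,0,-0.003],[0,0,-0.003],[0,0,-0.003]], translation=[[0.04,0,0.05],[0.06,0,0.1],[0.06,0,0.13],[0.06,0,0.15],[0.06,0,0.165],[0.06,0,0.176],[0.06,0,0.176],[0.06,0,0.176],[0.06,0,0.176],[0.06,0,0.176],[0.06,0,0.176],[0.06,0,0.17],[0.06,0,0.14],[0.06,0,0.1],[0.06,0,0.07],[0.06,0,0.07]], grip=[0,0,0,0,0,0,0,1,1,1,1,1,1,1,1,1], force=15)

```text
clock: 15.78
tool_pos: [0.5902, -0.2264, 0.1322]
eef_rot: [-0.339, 0.941, -0.001, 0.002]
contact_force: [-0.4, -0.3, -1.2]
opening: 0.611
finger_force: 15.0
```

```bash
python3 - <<'E'
from h import *
st();plan([.6079,-.0642,.057],down(55.85),'over')
E
```

```text
t 15.78 pos [ 0.5902 -0.2264  0.1322] q [-0.3391  0.9407 -0.0013  0.0021] F [-0.4 -0.3 -1.2] op 0.611 ff 14.999691098928452
over trans [-0.1169, 0.1139, 0.0751] turn [-0.0014, 0.0051, 1.288]
```

>>> jog_arm(turn=[[0,0,0.18],[0,0,0.36],[0,0,0.54],[0,0,0.72],[0,0,0.9],[0,0,1.08],[0,0,1.288],[0,0,1.288],[0,0,1.288],[0,0,1.288],[0,0,1.288],[0,0,1.288],[0,0,1.288]], translation=[[-0.03,0.03,0],[-0.06,0.06,0],[-0.09,0.09,0],[-0.117,0.114,0],[-0.117,0.114,0],[-0.117,0.114,0],[-0.117,0.114,0],[-0.117,0.114,0.02],[-0.117,0.114,0.04],[-0.117,0.114,0.06],[-0.117,0.114,0.075],[-0.117,0.114,0.075],[-0.117,0.114,0.075]], grip=[1,1,1,1,1,1,1,1,1,1,1,1,1])

```text
clock: 17.4
tool_pos: [0.6063, -0.0638, 0.055]
eef_rot: [0.294, 0.956, 0.0, 0.0]
contact_force: [0.7, 0.2, -1.2]
opening: 0.611
finger_force: 15.0
```

```bash
python3 - <<'E'
from h import *
st();plan([.6079,-.0642,.0370],down(55.85),'place')
p=cams.camera_params('top')
for t in tins(snap('top'),p): print(t)
E
```

```text
t 17.4 pos [ 0.6063 -0.0638  0.055 ] q [2.935e-01 9.559e-01 1.000e-04 4.000e-04] F [ 0.7  0.2 -1.2] op 0.611 ff 14.999652206897736
place trans [-0.0016, 0.0005, 0.018] turn [0.0005, 0.0007, 0.0002]
(461.8, -229.5, 91.2, 57.4, -26.5, [401, 239])
(481.4, -424.9, 90.1, 54.6, 17.8, [471, 231])
```

>>> jog_arm(turn=[[0,0,0],[0,0,0],[0,0,0],[0,0,0],[0,0,0],[0,0,0],[0,0,0],[0,0,0],[0,0,0],[0,0,0],[0,0,-0.14],[0,0,-0.14],[0,0,-0.14],[0,0,-0.14],[0,0,-0.14],[0,0,-0.14]], translation=[[-0.0015,0.0005,0.005],[-0.0015,0.0005,0.01],[-0.0015,0.0005,0.015],[-0.0015,0.0005,0.0175],[-0.0015,0.0005,0.0175],[-0.0015,0.0005,0.0175],[-0.0015,0.0005,0.0175],[0,0,0],[0,0,-0.05],[0,0,-0.1],[-0.005,-0.05,-0.145],[-0.015,-0.1,-0.145],[-0.025,-0.16,-0.145],[-0.033,-0.21,-0.145],[-0.033,-0.21,-0.145],[-0.033,-0.21,-0.145]], grip=[1,1,1,1,1,0.2,0,0,0,0,0,0,0,0,0,0])

```text
clock: 19.45
tool_pos: [0.5159, -0.2553, 0.2007]
eef_rot: [0.226, 0.974, 0.0, 0.001]
contact_force: [0.8, -0.0, 0.7]
opening: 0.998
finger_force: 0.0
```

```bash
python3 - <<'E'
from h import *
look(461,-229,'w5.png')
E
```

```text
t 19.45 pos [ 0.5159 -0.2553  0.2007] q [2.258e-01 9.742e-01 4.000e-04 8.000e-04] F [ 0.8 -0.   0.7] op 0.998 ff 0.0
(461.6, -229.5, 89.1, 55.0, -26.4, [319, 122])
go a=63.6 trans [0.0602, -0.0018, 0.1754] turn [0.0015, 0.001, 0.0071]
```

>>> jog_arm(turn=[[0,0,0.007],[0,0,0.007],[0,0,0.007],[0,0,0.007],[0,0,0.007],[0,0,0.007],[0,0,0.007],[0,0,0.007],[0,0,0.007],[0,0,0.007],[0,0,0.007],[0,0,0.007],[0,0,0.007],[0,0,0.007],[0,0,0.007],[0,0,0.007]], translation=[[0.04,-0.0015,0.05],[0.06,-0.0015,0.1],[0.06,-0.0015,0.13],[0.06,-0.0015,0.15],[0.06,-0.0015,0.165],[0.06,-0.0015,0.176],[0.06,-0.0015,0.176],[0.06,-0.0015,0.176],[0.06,-0.0015,0.176],[0.06,-0.0015,0.176],[0.06,-0.0015,0.176],[0.06,-0.0015,0.17],[0.06,-0.0015,0.14],[0.06,-0.0015,0.1],[0.06,-0.0015,0.06],[0.06,-0.0015,0.06]], grip=[0,0,0,0,0,0,0,1,1,1,1,1,1,1,1,1], force=15)

```text
clock: 21.5
tool_pos: [0.4622, -0.2318, 0.1424]
eef_rot: [0.23, 0.973, -0.0, 0.003]
contact_force: [0.3, -0.1, -1.3]
opening: 0.611
finger_force: 15.0
```

```bash
python3 - <<'E'
from h import *
st();plan([.6079,-.0642,.07],down(55.85),'over')
E
```

```text
t 21.5 pos [ 0.4622 -0.2318  0.1424] q [ 2.296e-01  9.733e-01 -4.000e-04  2.700e-03] F [ 0.3 -0.1 -1.3] op 0.611 ff 14.99977558851242
over trans [-0.0551, 0.215, 0.0728] turn [0.0008, 0.0054, 0.1327]
```

>>> jog_arm(turn=[[0,0,0.133],[0,0,0.133],[0,0,0.133],[0,0,0.133],[0,0,0.133],[0,0,0.133],[0,0,0.133],[0,0,0.133],[0,0,0.133],[0,0,0.133]], translation=[[-0.013,0.05,0],[-0.026,0.1,0],[-0.039,0.15,0],[-0.055,0.215,0],[-0.055,0.215,0],[-0.055,0.215,0.03],[-0.055,0.215,0.06],[-0.055,0.215,0.073],[-0.055,0.215,0.073],[-0.055,0.215,0.073]], grip=[1,1,1,1,1,1,1,1,1,1])

```text
clock: 22.75
tool_pos: [0.6066, -0.0634, 0.0675]
eef_rot: [0.294, 0.956, 0.0, 0.001]
contact_force: [-0.3, 0.6, -0.8]
opening: 0.611
finger_force: 15.0
```

```bash
python3 - <<'E'
from h import *
st();plan([.6079,-.0642,.0490],down(55.85),'place')
p=cams.camera_params('top')
for t in tins(snap('top','top3.png'),p): print(t)
E
```

```text
t 22.75 pos [ 0.6066 -0.0634  0.0675] q [2.937e-01 9.559e-01 1.000e-04 7.000e-04] F [-0.3  0.6 -0.8] op 0.611 ff 14.999779164791107
place trans [-0.0015, 0.0001, 0.0185] turn [0.0007, 0.0012, -0.0001]
(481.0, -425.1, 91.0, 54.6, 17.8, [471, 231])
```

>>> jog_arm(turn=[[0,0,0],[0,0,0],[0,0,0],[0,0,0],[0,0,0],[0,0,0],[0,0,0],[0,0,0],[0,0,0],[0,0,0],[0,0,-0.16],[0,0,-0.32],[0,0,-0.48],[0,0,-0.64],[0,0,-0.8],[0,0,-0.9],[0,0,-0.9],[0,0,-0.9]], translation=[[-0.0015,0,0.005],[-0.0015,0,0.01],[-0.0015,0,0.015],[-0.0015,0,0.018],[-0.0015,0,0.018],[-0.0015,0,0.018],[-0.0015,0,0.018],[0,0,0],[0,0,-0.05],[0,0,-0.1],[-0.02,-0.05,-0.1325],[-0.04,-0.1,-0.1325],[-0.06,-0.15,-0.1325],[-0.085,-0.2,-0.1325],[-0.105,-0.25,-0.1325],[-0.136,-0.323,-0.1325],[-0.136,-0.323,-0.1325],[-0.136,-0.323,-0.1325]], grip=[1,1,1,1,1,0.2,0,0,0,0,0,0,0,0,0,0,0,0])

```text
clock: 25.05
tool_pos: [0.5367, -0.4079, 0.1999]
eef_rot: [-0.15, 0.989, -0.0, 0.0]
contact_force: [1.0, 0.9, 0.2]
opening: 0.997
finger_force: 0.0
```

```bash
python3 - <<'E'
from h import *
look(481,-425,'w6.png')
E
```

```text
t 25.05 pos [ 0.5367 -0.4079  0.1999] q [-1.499e-01  9.887e-01 -3.000e-04  1.000e-04] F [1.  0.9 0.2] op 0.997 ff 0.0
(481.2, -424.8, 90.3, 55.1, 17.7, [320, 124])
go a=107.7 trans [0.06, -0.0017, 0.1748] turn [0.0007, 0.0012, -0.0044]
```

>>> jog_arm(turn=[[0,0,-0.005],[0,0,-0.005],[0,0,-0.005],[0,0,-0.005],[0,0,-0.005],[0,0,-0.005],[0,0,-0.005],[0,0,-0.005],[0,0,-0.005],[0,0,-0.005],[0,0,-0.005],[0,0,-0.005],[0,0,-0.005],[0,0,-0.005],[0,0,-0.005],[0,0,-0.005]], translation=[[0.04,-0.0015,0.05],[0.06,-0.0015,0.1],[0.06,-0.0015,0.13],[0.06,-0.0015,0.15],[0.06,-0.0015,0.165],[0.06,-0.0015,0.175],[0.06,-0.0015,0.175],[0.06,-0.0015,0.175],[0.06,-0.0015,0.175],[0.06,-0.0015,0.175],[0.06,-0.0015,0.175],[0.06,-0.0015,0.17],[0.06,-0.0015,0.14],[0.06,-0.0015,0.1],[0.06,-0.0015,0.05],[0.06,-0.0015,0.05]], grip=[0,0,0,0,0,0,0,1,1,1,1,1,1,1,1,1], force=15)

```text
clock: 27.1
tool_pos: [0.483, -0.4276, 0.1536]
eef_rot: [-0.154, 0.988, -0.003, 0.003]
contact_force: [1.2, 1.1, -1.3]
opening: 0.608
finger_force: 15.0
```

```bash
python3 - <<'E'
from h import *
st();plan([.6079,-.0642,.082],down(55.85),'over')
E
```

```text
t 27.1 pos [ 0.483  -0.4276  0.1536] q [-0.1538  0.9881 -0.0028  0.0031] F [ 1.2  1.1 -1.3] op 0.608 ff 14.999898076057434
over trans [-0.2291, 0.3087, 0.0708] turn [-0.0037, 0.0078, 0.9049]
```

```bash
python3 - <<'E'
from h import *
p=cams.camera_params('top')
for t in tins(snap('top','top4.png'),p,.036): print(t)
p=cams.camera_params('scene')
for t in tins(snap('scene','sc4.png'),p,.036): print(t)
E
```

```text
(606.1, -64.7, 91.9, 56.0, -34.2, [342, 188])
(875.1, -440.9, 70.3, 69.5, 86.4, [186, 324])
(954.7, 455.4, 75.3, 44.2, 50.9, [525, 277])
(895.5, 510.5, 74.7, 66.1, 47.5, [533, 253])
```

Pile is in place; carry on.

>>> jog_arm(turn=[[0,0,0.1],[0,0,0.2],[0,0,0.35],[0,0,0.5],[0,0,0.65],[0,0,0.8],[0,0,0.905],[0,0,0.905],[0,0,0.905],[0,0,0.905],[0,0,0.905],[0,0,0.905],[0,0,0.905]], translation=[[-0.03,0.04,0],[-0.06,0.085,0],[-0.09,0.125,0],[-0.125,0.17,0],[-0.16,0.215,0],[-0.195,0.26,0],[-0.229,0.309,0],[-0.229,0.309,0],[-0.229,0.309,0],[-0.229,0.309,0.03],[-0.229,0.309,0.06],[-0.229,0.309,0.071],[-0.229,0.309,0.071]], grip=[1,1,1,1,1,1,1,1,1,1,1,1,1])

```text
clock: 28.82
tool_pos: [0.6038, -0.0636, 0.0775]
eef_rot: [0.294, 0.956, -0.001, -0.001]
contact_force: [1.0, -0.2, -0.9]
opening: 0.609
finger_force: 15.0
```

```bash
python3 - <<'E'
from h import *
st();plan([.6079,-.0642,.0605],down(55.85),'place')
E
```

```text
t 28.82 pos [ 0.6038 -0.0636  0.0775] q [ 2.944e-01  9.557e-01 -6.000e-04 -9.000e-04] F [ 1.  -0.2 -0.9] op 0.609 ff 14.999880194664001
place trans [-0.0037, 0.0019, 0.017] turn [-0.0016, -0.0013, -0.0015]
```

>>> jog_arm(turn=[[0,0,-0.0015],[0,0,-0.0015],[0,0,-0.0015],[0,0,-0.0015],[0,0,-0.0015],[0,0,-0.0015],[0,0,-0.0015],[0,0,-0.0015],[0,0,-0.0015],[0,0,-0.0015],[0,0,-0.0015],[0,0,-0.0015],[0,0,-0.0015]], translation=[[-0.0037,0.002,0.005],[-0.0037,0.002,0.01],[-0.0037,0.002,0.015],[-0.0037,0.002,0.0168],[-0.0037,0.002,0.0168],[-0.0037,0.002,0.0168],[-0.0037,0.002,0.0168],[-0.0037,0.002,0],[-0.0037,0.002,-0.05],[-0.03,0.002,-0.11],[-0.064,0.002,-0.16],[-0.064,0.002,-0.16],[-0.064,0.002,-0.16]], grip=[1,1,1,1,1,0.2,0,0,0,0,0,0,0])

```text
clock: 30.45
tool_pos: [0.658, -0.0962, 0.2385]
eef_rot: [0.293, 0.956, 0.0, -0.0]
contact_force: [-0.7, 0.0, -0.4]
opening: 1.001
finger_force: 0.0
```

```bash
python3 - <<'E'
from h import *
look(608,-64,'w7.png',.048)
plan([.6079,-.0642,.026],down(55.85),'grasp')
a=cv2.imread('pics/w7.png')[60:200,240:400];cv2.imwrite('pics/w7c.png',cv2.resize(a,None,fx=4,fy=4,interpolation=cv2.INTER_CUBIC))
E
```

```text
t 30.45 pos [ 0.658  -0.0962  0.2385] q [ 2.928e-01  9.562e-01  1.000e-04 -4.000e-04] F [-0.7  0.  -0.4] op 1.001 ff 0.0
(608.8, -64.2, 90.6, 55.7, -34.0, [319, 122])
go a=56.0 trans [0.0574, -0.0008, 0.1766] turn [-0.0009, -0.0027, -0.0001]
grasp trans [0.058, -0.0013, 0.2116] turn [-0.0009, -0.0026, 0.0025]
```

View pics/w7c.png

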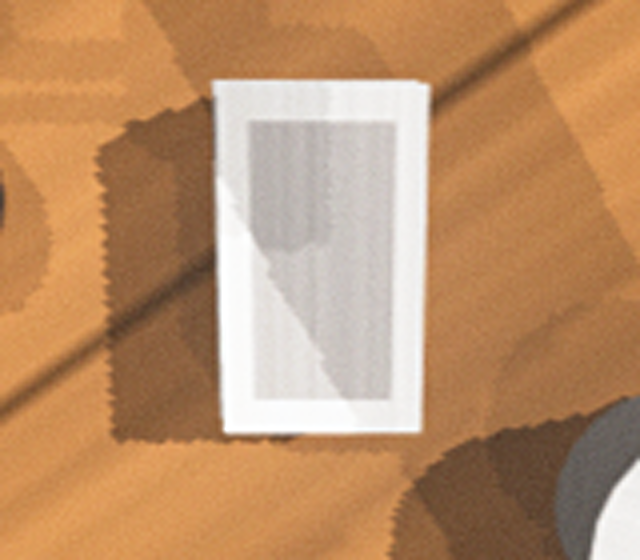

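The pile looks square in the crop, with its top at about (215–430, 82–432). I'll grip it at mid-height and lift it all together.

>>> jog_arm(turn=[[0,0,0],[0,0,0],[0,0,0],[0,0,0],[0,0,0],[0,0,0],[0,0,0],[0,0,0],[0,0,0],[0,0,0],[0,0,0],[0,0,0]], translation=[[0.03,-0.001,0.05],[0.058,-0.001,0.1],[0.058,-0.001,0.15],[0.058,-0.001,0.18],[0.058,-0.001,0.2],[0.058,-0.001,0.2135],[0.058,-0.001,0.2135],[0.058,-0.001,0.2135],[0.058,-0.001,0.2135],[0.058,-0.001,0.2135],[0.058,-0.001,0.2135],[0.058,-0.001,0.2135]], grip=[0,0,0,0,0,0,0,1,1,1,1,1], force=15)

```text
clock: 32.0
tool_pos: [0.6101, -0.0652, 0.0252]
eef_rot: [0.293, 0.956, -0.0, 0.0]
contact_force: [-1.9, -1.2, 5.7]
opening: 0.606
finger_force: 15.0
```

>>> jog_arm(turn=[[0,0,0],[0,0,0],[0,0,0],[0,0,0],[0,0,0],[0,0,0],[0,0,0],[0,0,0]], translation=[[0,0,0],[0,0,0],[0,0,-0.01],[0,0,-0.03],[0,0,-0.06],[0,0,-0.1],[0,0,-0.14],[0,0,-0.14]], grip=[1,1,1,1,1,1,1,1], force=45)

```text
clock: 33.0
tool_pos: [0.6125, -0.0647, 0.1686]
eef_rot: [0.293, 0.956, 0.001, 0.004]
contact_force: [0.2, -0.2, -4.3]
opening: 0.61
finger_force: 45.0
```

```bash
python3 - <<'E'
from h import *
st()
im=snap('scene','sc5.png');a=im[120:280,220:420,::-1];cv2.imwrite('pics/sc5c.png',cv2.resize(a,None,fx=3.5,fy=3.5,interpolation=cv2.INTER_CUBIC))
# hover with camera over box
plan([.5335+.06,.2312+.006,.24],down(95.5),'hoverbox')
E
```

```text
t 33.0 pos [ 0.6125 -0.0647  0.1686] q [0.2928 0.9562 0.0011 0.0038] F [ 0.2 -0.2 -4.3] op 0.61 ff 45.02506357690436
hoverbox trans [0.1832, 0.2406, -0.0737] turn [0.0009, 0.003, -0.6903]
```

View pics/sc5c.png

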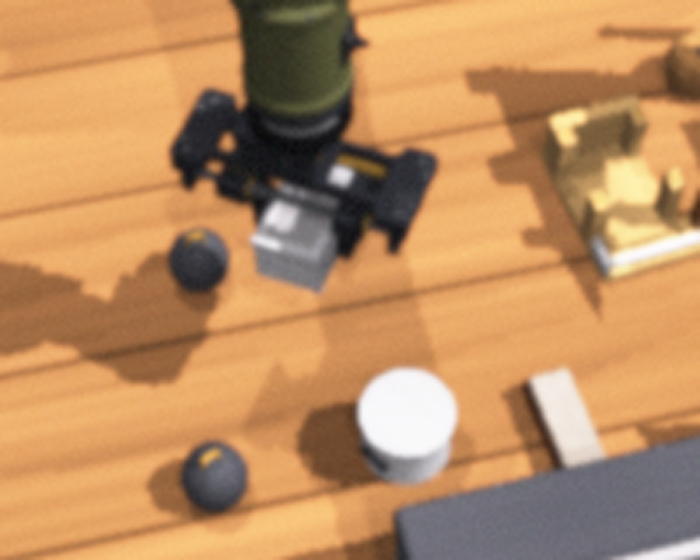

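The scene crop shows the whole pile hanging level in the gripper at about (295,245). I'll carry it to a hover by the box and measure both.

>>> jog_arm(turn=[[0,0,-0.1],[0,0,-0.2],[0,0,-0.3],[0,0,-0.4],[0,0,-0.5],[0,0,-0.6],[0,0,-0.69],[0,0,-0.69],[0,0,-0.69],[0,0,-0.69],[0,0,-0.69]], translation=[[0.02,0.03,-0.03],[0.045,0.06,-0.06],[0.07,0.095,-0.073],[0.1,0.13,-0.073],[0.13,0.165,-0.073],[0.155,0.2,-0.073],[0.183,0.24,-0.073],[0.183,0.24,-0.073],[0.183,0.24,-0.073],[0.183,0.24,-0.073],[0.183,0.24,-0.073]], grip=[1,1,1,1,1,1,1,1,1,1,1])

```text
clock: 34.42
tool_pos: [0.5931, 0.235, 0.2374]
eef_rot: [-0.047, 0.999, -0.0, -0.0]
contact_force: [-0.0, -0.5, -4.3]
opening: 0.61
finger_force: 45.0
```

```bash
python3 - <<'E'
from h import *
st();print(yang())
im=snap('wrist','w8.png')
a=cv2.imread('pics/w8.png')[50:350,170:470];cv2.imwrite('pics/w8c.png',cv2.resize(a,None,fx=2,fy=2,interpolation=cv2.INTER_CUBIC))
E
```

```text
t 34.42 pos [0.5931 0.235  0.2374] q [-4.680e-02  9.989e-01 -4.000e-04 -2.000e-04] F [-0.  -0.5 -4.3] op 0.61 ff 45.00939601130085
95.37028268545734
```

View pics/w8c.png

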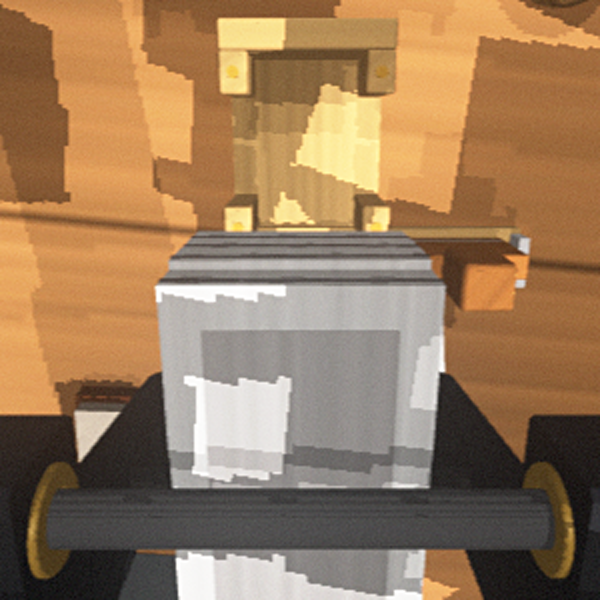

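The crop shows all four tins in the hand, with their end edges near rows 284 to 232 and no visible step beyond perspective. The box wall is at (218–397, 19) and its posts are visible. I'll work out the offsets.

```bash
python3 - <<'E'
from h import *
from scipy.optimize import least_squares
p=cams.camera_params('wrist');s=r.get_state();R0=R.from_quat(s['eef_rot']);T=np.array(s['tool_pos'])
B=np.array([[-61.5,-43],[-61.5,43],[-27.5,-43],[-27.5,43],[27.5,-43],[27.5,43]])/1e3
c=np.array([[218,19],[397,20],[220,94],[396,96],[225,207],[389,207]])
f=lambda q:(170+q[0]/2-.25,50+q[1]/2-.25)
W=np.array([onz(p,f(q),.064)[:2] for q in c])
rot=lambda a:np.array([[np.cos(a),-np.sin(a)],[np.sin(a),np.cos(a)]])
x=least_squares(lambda x:((B@rot(x[2]).T+x[:2])-W).ravel(),[.53,.23,.09],loss='soft_l1',f_scale=.002).x
print('box',x,np.degrees(x[2]));print(np.round(((B@rot(x[2]).T+x[:2])-W)*1e3,1).tolist())
# pile points in tool frame at given tool z
def tool(q,z):
    e=R0.inv().apply(np.array(p['eye'])-T);d=R0.inv().apply(ray(p,f(q)));return e+d*(z-e[2])/d[2]
for q,z in [((157,287),-.0228),((444,284),-.0228),((192,232),.0252),((408,232),.0252)]: print(q,np.round(tool(q,z)*1e3,1))
im=cv2.imread('pics/w8.png',0)
for u in (290,320,350): print(u,im[158:198,u].tolist())
# predicted rows of end-face level lines for offset 0
for z in np.arange(-.0228,.03,.012):
    P=R0.apply([.045,0,z])+T;q=R.from_quat(p['orientation']).inv().apply(P-p['eye']);print(round(z,4),'row',round(p['cy']-p['fy']*q[1]/-q[2],1))
E
```

```text
box [0.53342351 0.2328709  0.09154894] 5.245367835532629
[[-0.2, -0.5], [-0.5, 1.0], [0.3, -0.2], [-0.3, -0.2], [0.3, -0.7], [0.4, 0.7]]
(157, 287) [ 46.3 -26.8 -22.8]
(444, 284) [ 46.9  26.6 -22.8]
(192, 232) [ 47.5 -28.8  25.2]
(408, 232) [47.6 28.4 25.2]
290 [228, 230, 230, 207, 204, 214, 219, 187, 128, 127, 81, 129, 135, 132, 85, 114, 134, 135, 132, 101, 83, 130, 176, 192, 189, 189, 177, 134, 135, 134, 134, 96, 101, 128, 194, 255, 254, 252, 251, 253]
320 [230, 232, 220, 153, 127, 119, 231, 202, 137, 127, 82, 128, 135, 137, 79, 94, 127, 130, 133, 92, 80, 125, 171, 182, 188, 185, 173, 130, 131, 135, 111, 84, 80, 129, 146, 185, 185, 181, 185, 182]
350 [80, 85, 81, 80, 77, 79, 80, 104, 127, 107, 76, 123, 134, 130, 76, 112, 132, 132, 127, 81, 95, 132, 168, 186, 189, 186, 176, 131, 123, 132, 129, 90, 77, 129, 131, 190, 186, 188, 186, 185]
-0.0228 row 196.6
-0.0108 row 188.2
0.0012 row 181.2
0.0132 row 175.4
0.0252 row 170.5
```

```bash
cat >> h.py <<'E'
BX=np.array([.5335,.2320]);BA=np.radians(5.4)
def inbox(X,Y,Z,th,note=''):
    c,s=np.cos(BA),np.sin(BA)
    plan([BX[0]+c*X/1e3-s*Y/1e3,BX[1]+s*X/1e3+c*Y/1e3,.010+Z/1e3],down(90+np.degrees(BA),-th),note)
def where():
    s=r.get_state();d=np.array(s['tool_pos'])-[*BX,.010];c,n=np.cos(BA),np.sin(BA)
    e=(down(90+np.degrees(BA)).inv()*R.from_quat(s['eef_rot'])).as_rotvec()
    print('box XYZ mm',np.round([1e3*(c*d[0]+n*d[1]),1e3*(c*d[1]-n*d[0]),1e3*d[2]],1),'tilt/deg',np.round(np.degrees(e),2),'F',np.round(s['contact_force'],1),'t',round(s['clock'],1))
E
python3 - <<'E'
from h import *
where();inbox(7,0,110,23)
E
```

```text
box XYZ mm [ 59.6  -2.3 227.6] tilt/deg [0.03 0.01 0.01] F [-0.1  1.  -3.2] t 34.5
 trans [0.0526, 0.0023, 0.1176] turn [-0.0006, -0.4017, -0.0001]
```

>>> jog_arm(turn=[[0,-0.1,0],[0,-0.2,0],[0,-0.3,0],[0,-0.4,0],[0,-0.4,0],[0,-0.4,0],[0,-0.4,0],[0,-0.4,0]], translation=[[0.02,0.0025,0.01],[0.04,0.0025,0.03],[0.0525,0.0025,0.06],[0.0525,0.0025,0.09],[0.0525,0.0025,0.117],[0.0525,0.0025,0.117],[0.0525,0.0025,0.117],[0.0525,0.0025,0.117]], grip=[1,1,1,1,1,1,1,1])

```text
clock: 35.48
tool_pos: [0.5403, 0.2304, 0.1219]
eef_rot: [-0.046, 0.98, 0.004, 0.196]
contact_force: [0.6, -1.3, -4.6]
opening: 0.607
finger_force: 45.0
```

```bash
python3 - <<'E'
from h import *
st();where()
im=snap('wrist','w9.png')
a=cv2.imread('pics/w9.png')[0:400,140:500];cv2.imwrite('pics/w9c.png',cv2.resize(a,None,fx=1.5,fy=1.5,interpolation=cv2.INTER_CUBIC))
E
```

```text
t 35.48 pos [0.5403 0.2304 0.1219] q [-0.0463  0.9796  0.004   0.1957] F [ 0.6 -1.3 -4.6] op 0.607 ff 45.00939808145631
box XYZ mm [  6.6  -2.2 111.9] tilt/deg [ 6.100e-01 -2.257e+01 -1.000e-02] F [ 0.6 -1.3 -4.6] t 35.5
```

View pics/w9c.png

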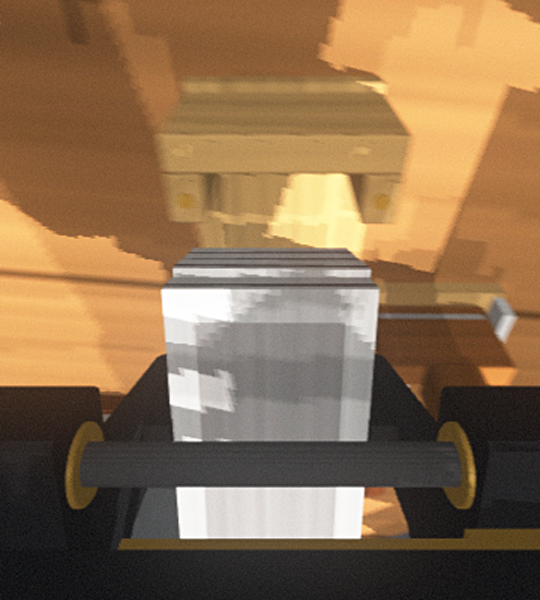

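The crop shows the box's high wall top outer edge at (160–409, 135) and its inner edge at row 173. Post inner edges are at x≈205 and 361. The tilted pile (160–378) sits left of the box's middle, so I'll quantify that.

```bash
python3 - <<'E'
from h import *
from scipy.optimize import least_squares
p=cams.camera_params('wrist')
B=np.array([[-61.5,-43],[-61.5,43],[-47.5,-29],[-47.5,29],[-27.5,-43],[-27.5,43]])/1e3
c=np.array([[159,135],[410,135],[205,173],[361,173],[170,221],[396,221]])
f=lambda q:(140+q[0]/1.5-.2,q[1]/1.5-.2)
W=np.array([onz(p,f(q),.064)[:2] for q in c])
rot=lambda a:np.array([[np.cos(a),-np.sin(a)],[np.sin(a),np.cos(a)]])
x=least_squares(lambda x:((B@rot(x[2]).T+x[:2])-W).ravel(),[.53,.23,.09],loss='soft_l1',f_scale=.002).x
print('box',x,np.degrees(x[2]));print(np.round(((B@rot(x[2]).T+x[:2])-W)*1e3,1).tolist())
s=r.get_state();R0=R.from_quat(s['eef_rot']);T=np.array(s['tool_pos'])
def tool(q,z):
    e=R0.inv().apply(np.array(p['eye'])-T);d=R0.inv().apply(ray(p,f(q)));return e+d*(z-e[2])/d[2]
for q,z in [((162,289),-.0228),((378,289),-.0228),((191,250),.0252),((350,250),.0252)]: print(q,np.round(tool(q,z)*1e3,1))
st();where()
E
```

```text
box [0.53127556 0.23585457 0.09914783] 5.680752234664825
[[-0.7, -1.7], [-1.1, 1.4], [0.1, -1.6], [-0.2, 1.9], [0.9, -0.4], [0.9, 0.4]]
(162, 289) [ 46.4 -26.9 -22.8]
(378, 289) [ 46.5  26.8 -22.8]
(191, 250) [ 47.  -28.   25.2]
(350, 250) [47.1 28.2 25.2]
t 35.52 pos [0.5397 0.2323 0.1209] q [-0.0472  0.9796  0.0063  0.1954] F [-0.5  0.6 -4.7] op 0.612 ff 45.009454390383326
box XYZ mm [  6.2  -0.3 110.9] tilt/deg [  0.33 -22.55  -0.11] F [-0.5  0.6 -4.7] t 35.5
```

>>> jog_arm(turn=[[0,0,0],[0,0,0],[0,0,0],[0,0,0],[0,0,0],[0,0,0]], translation=[[0,0,-0.002],[0,0,-0.002],[0,0,-0.002],[0,0,-0.002],[0,0,-0.002],[0,0,-0.002]], grip=[1,1,1,1,1,1])

```text
clock: 36.28
tool_pos: [0.5388, 0.2301, 0.1236]
eef_rot: [-0.047, 0.98, 0.003, 0.195]
contact_force: [-0.3, -1.0, -3.5]
opening: 0.608
finger_force: 45.0
```

```bash
python3 - <<'E'
from h import *
ims=[]
for i in range(5):
    where();p=cams.camera_params('wrist');print(np.round(p['eye'],4),np.round(p['orientation'],4));ims.append(snap('wrist').astype(float))
im=np.mean(ims,0).astype(np.uint8);cv2.imwrite('pics/w10.png',im[:,:,::-1])
a=im[40:200,220:430,::-1];cv2.imwrite('pics/w10c.png',cv2.resize(a,None,fx=3.75,fy=3.75,interpolation=cv2.INTER_CUBIC))
E
```

```text
box XYZ mm [  5.1  -2.4 113.6] tilt/deg [  0.74 -22.43  -0.11] F [-0.3 -1.  -3.5] t 36.3
[0.4201 0.2201 0.2121] [-0.2318 -0.2451  0.6979  0.6318]
box XYZ mm [  5.1  -2.4 113.6] tilt/deg [  0.74 -22.44  -0.1 ] F [-0.2 -0.1 -4.5] t 36.3
[0.4201 0.2201 0.2121] [-0.2318 -0.2451  0.6979  0.6318]
box XYZ mm [  5.1  -2.4 113.6] tilt/deg [  0.74 -22.44  -0.1 ] F [ 0.6 -0.  -3.8] t 36.4
[0.4201 0.2201 0.212 ] [-0.2318 -0.2451  0.6979  0.6318]
box XYZ mm [  5.1  -2.5 113.6] tilt/deg [  0.74 -22.43  -0.1 ] F [-1.   0.3 -4.6] t 36.4
[0.4201 0.2201 0.212 ] [-0.2318 -0.2451  0.6979  0.6318]
box XYZ mm [  5.1  -2.4 113.6] tilt/deg [  0.74 -22.44  -0.1 ] F [ 0.7 -0.9 -4. ] t 36.5
[0.4201 0.2201 0.212 ] [-0.2318 -0.2451  0.6978  0.6318]
```

View pics/w10c.png

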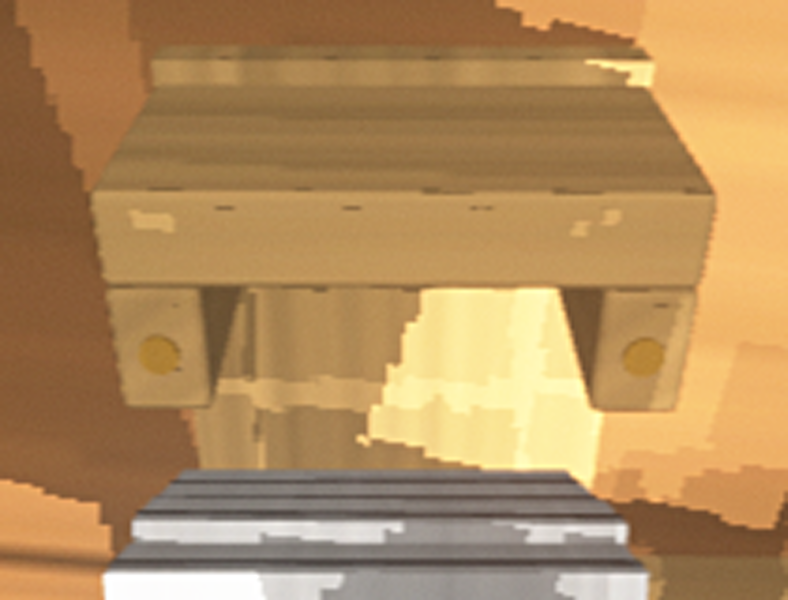

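The crop shows the wall top outer corners at (92,192) and (716,192), with post tops at (104–202, 288–406) and (598–697, 288–410). The arm is steady now, so I'll refit.

```bash
cat > fit.py <<'E'
from h import *
from scipy.optimize import least_squares
def fit(B,c,f,p,z=.064,dz=True):
    rot=lambda a:np.array([[np.cos(a),-np.sin(a)],[np.sin(a),np.cos(a)]])
    def res(x):
        W=np.array([onz(p,f(q),z+x[3]*dz)[:2] for q in c]);return ((B@rot(x[2]).T+x[:2])-W).ravel()
    x=least_squares(res,[.53,.23,.09,0],loss='soft_l1',f_scale=.002).x
    print('box',np.round(x,4),round(np.degrees(x[2]),2),np.round(res(x)*1e3,1).tolist())
E
python3 - <<'E'
from fit import *
p=cams.camera_params('wrist')
B=np.array([[-61.5,-43],[-61.5,43],[-47.5,-43],[-47.5,43],[-47.5,-29],[-47.5,29],[-27.5,-43],[-27.5,43],[-27.5,-29],[-27.5,29]])/1e3
c=np.array([[92,192],[716,192],[104,288],[698,288],[202,288],[605,290],[127,406],[678,410],[211,406],[598,410]])
f=lambda q:(220+q[0]/3.75-.35,40+q[1]/3.75-.35)
fit(B,c,f,p,dz=False);fit(B,c,f,p)
s=r.get_state();R0=R.from_quat(s['eef_rot']);T=np.array(s['tool_pos'])
def tool(q,z):
    e=R0.inv().apply(np.array(p['eye'])-T);d=R0.inv().apply(ray(p,f(q)));return e+d*(z-e[2])/d[2]
for q,z in [((103,573),-.0228),((648,573),-.0228),((183,471),.0252),((568,471),.0252),((132,521),-.0108),((628,521),-.0108)]: print(q,np.round(tool(q,z)*1e3,1))
E
```

```text
box [0.5322 0.2326 0.0982 0.    ] 5.62 [-0.4, -0.8, -0.5, 1.0, -0.2, -0.2, -0.1, 1.0, -0.1, -0.3, -0.4, 0.1, 0.7, -0.6, 0.2, 0.5, 0.6, 0.4, 0.3, -1.3]
box [ 0.5331  0.2327  0.0981 -0.0018] 5.62 [-0.3, -0.3, -0.3, 0.5, -0.2, 0.3, 0.0, 0.5, -0.1, 0.0, -0.3, -0.2, 0.4, -0.1, 0.1, -0.1, 0.4, 0.7, 0.2, -1.7]
(103, 573) [ 46.4 -27.2 -22.8]
(648, 573) [ 46.5  27.1 -22.8]
(183, 471) [ 47.7 -27.3  25.2]
(568, 471) [47.8 27.1 25.2]
(132, 521) [ 48.9 -26.7 -10.8]
(628, 521) [ 49.   27.5 -10.8]
```

```bash
sed -i 's/^BX=.*/BX=np.array([.5328,.2327]);BA=np.radians(5.6)/' h.py; python3 - <<'E'
from h import *
where();inbox(7.5,0,105,23);inbox(7.5,0,65,23)
E
```

```text
box XYZ mm [  5.7  -3.2 113.6] tilt/deg [  0.78 -22.43   0.1 ] F [ 1.  -0.1 -3.4] t 36.5
 trans [0.0016, 0.0034, 0.0086] turn [-0.0136, -0.0099, 0.0009]
 trans [0.0169, 0.0039, 0.0456] turn [-0.0136, -0.0099, 0.0009]
```

>>> jog_arm(turn=[[-0.0136,-0.01,0.001],[-0.0136,-0.01,0.001],[-0.0136,-0.01,0.001],[-0.0136,-0.01,0.001],[-0.0136,-0.01,0.001],[-0.0136,-0.01,0.001]], translation=[[0.0016,0.0034,0.0086],[0.0016,0.0034,0.0086],[0.0016,0.0034,0.0086],[0.0016,0.0034,0.0086],[0.0016,0.0034,0.0086],[0.0016,0.0034,0.0086]], grip=[1,1,1,1,1,1])

```text
clock: 37.28
tool_pos: [0.5403, 0.2336, 0.1152]
eef_rot: [-0.048, 0.979, 0.01, 0.199]
contact_force: [-0.7, -0.3, -4.0]
opening: 0.612
finger_force: 45.0
```

```bash
python3 - <<'E'
from h import *
where();inbox(7.5,0,105,23);inbox(7.5,0,75,23);inbox(7.5,0,46,23)
E
```

```text
box XYZ mm [  7.6   0.2 105.2] tilt/deg [-1.000e-02 -2.303e+01 -0.000e+00] F [-0.7 -0.3 -4. ] t 37.3
 trans [0.0002, -0.0002, 0.0002] turn [0.0001, 0.0005, 0.0001]
 trans [0.0119, -0.0002, 0.0278] turn [0.0001, 0.0005, 0.0001]
 trans [0.0233, -0.0002, 0.0545] turn [0.0001, 0.0005, 0.0001]
```

Aligned; descend tilted, watching force.

>>> jog_arm(turn=[[0,0,0],[0,0,0],[0,0,0],[0,0,0],[0,0,0],[0,0,0],[0,0,0]], translation=[[0.004,0,0.0093],[0.008,0,0.0185],[0.012,0,0.028],[0.012,0,0.028],[0.012,0,0.028],[0.012,0,0.028],[0.012,0,0.028]], grip=[1,1,1,1,1,1,1])

```text
clock: 38.15
tool_pos: [0.5404, 0.2337, 0.085]
eef_rot: [-0.048, 0.979, 0.01, 0.2]
contact_force: [-1.3, -0.1, -3.0]
opening: 0.609
finger_force: 45.0
```

```bash
python3 - <<'E'
from h import *
where();inbox(7.5,0,46,23)
im=snap('wrist','w11.png');p=cams.camera_params('wrist')
a=im[20:220,200:460,::-1];cv2.imwrite('pics/w11c.png',cv2.resize(a,None,fx=3,fy=3,interpolation=cv2.INTER_CUBIC))
E
```

```text
box XYZ mm [ 7.6  0.2 75. ] tilt/deg [-1.000e-02 -2.305e+01 -0.000e+00] F [-1.3 -0.1 -3. ] t 38.1
 trans [0.0114, -0.0002, 0.0266] turn [0.0003, 0.0008, 0.0]
```

View pics/w11c.png

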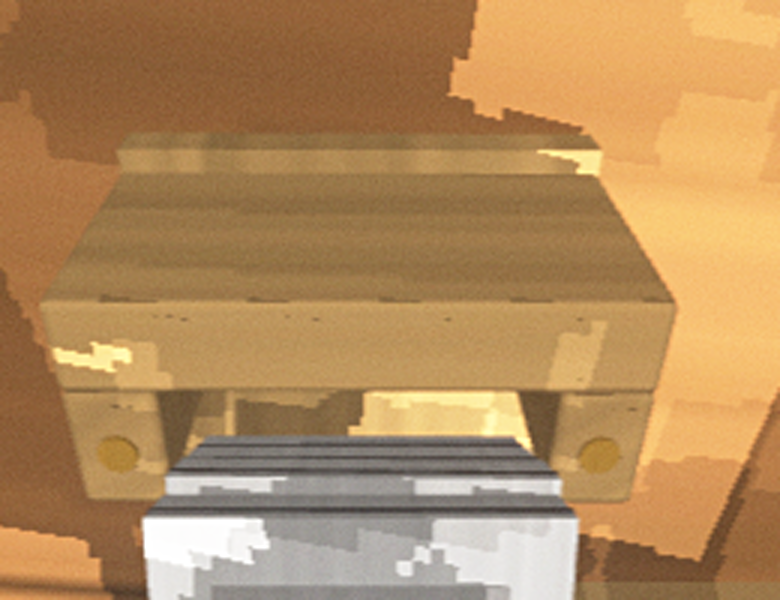

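The pile's low end is centred between the posts: pile centre ≈361, wall centre ≈359. I'll continue down tilted.

>>> jog_arm(turn=[[0,0,0],[0,0,0],[0,0,0],[0,0,0],[0,0,0],[0,0,0],[0,0,0],[0,0,0]], translation=[[0.003,0,0.007],[0.006,0,0.014],[0.009,0,0.021],[0.0114,0,0.0266],[0.0114,0,0.0266],[0.0114,0,0.0266],[0.0114,0,0.0266],[0.0114,0,0.0266]], grip=[1,1,1,1,1,1,1,1])

```text
clock: 39.2
tool_pos: [0.5402, 0.2336, 0.0559]
eef_rot: [-0.048, 0.979, 0.01, 0.199]
contact_force: [0.7, 0.2, -4.5]
opening: 0.609
finger_force: 45.0
```

```bash
python3 - <<'E'
from h import *
where()
for a in [(7.5,0,46,23),(7,0,43,19),(6.5,0,40.5,15),(5.6,0,37.5,11.5),(4.8,0,35,8)]: inbox(*a)
E
```

```text
box XYZ mm [ 7.5  0.2 45.9] tilt/deg [-1.000e-02 -2.304e+01 -1.000e-02] F [ 0.7  0.2 -4.5] t 39.2
 trans [-0.0, -0.0002, -0.0001] turn [0.0002, 0.0007, 0.0]
 trans [0.0016, -0.0002, 0.0025] turn [0.0002, 0.0705, 0.0001]
 trans [0.003, -0.0002, 0.0046] turn [0.0002, 0.1403, 0.0001]
 trans [0.0051, -0.0002, 0.007] turn [0.0002, 0.2014, 0.0001]
 trans [0.0068, -0.0002, 0.009] turn [0.0002, 0.2625, 0.0001]
```

>>> jog_arm(turn=[[0,0.035,0],[0,0.07,0],[0,0.105,0],[0,0.14,0],[0,0.17,0],[0,0.2,0],[0,0.23,0],[0,0.2625,0],[0,0.2625,0],[0,0.2625,0],[0,0.2625,0],[0,0.2625,0]], translation=[[0.0008,0,0.0012],[0.0016,0,0.0025],[0.0023,0,0.0035],[0.003,0,0.0046],[0.004,0,0.0058],[0.005,0,0.007],[0.006,0,0.008],[0.0068,0,0.009],[0.0068,0,0.009],[0.0068,0,0.009],[0.0068,0,0.009],[0.0068,0,0.009]], grip=[1,1,1,1,1,1,1,1,1,1,1,1])

```text
clock: 40.7
tool_pos: [0.5371, 0.2335, 0.0447]
eef_rot: [-0.049, 0.996, 0.003, 0.069]
contact_force: [0.7, 0.2, -4.0]
opening: 0.607
finger_force: 45.0
```

```bash
python3 - <<'E'
from h import *
where()
for a in [(4.4,0,33.5,6),(3.9,0,31.8,4),(3.5,0,30.3,2),(3.2,0,29,0),(3.2,0,26.2,0)]: inbox(*a)
E
```

```text
box XYZ mm [ 4.3  0.3 34.7] tilt/deg [ 0.02 -7.98 -0.05] F [ 0.7  0.2 -4. ] t 40.7
 trans [0.0001, -0.0003, 0.0012] turn [-0.0003, 0.0345, 0.001]
 trans [0.0009, -0.0003, 0.0029] turn [-0.0003, 0.0694, 0.001]
 trans [0.0015, -0.0003, 0.0043] turn [-0.0003, 0.1043, 0.001]
 trans [0.0019, -0.0003, 0.0055] turn [-0.0003, 0.1393, 0.001]
 trans [0.0023, -0.0003, 0.0083] turn [-0.0003, 0.1393, 0.001]
```

>>> jog_arm(turn=[[0,0.0345,0.001],[0,0.07,0.001],[0,0.085,0.001],[0,0.104,0.001],[0,0.12,0.001],[0,0.139,0.001],[0,0.139,0.001],[0,0.139,0.001],[0,0.139,0.001]], translation=[[0.0001,-0.0003,0.0012],[0.0009,-0.0003,0.003],[0.0012,-0.0003,0.0036],[0.0015,-0.0003,0.0043],[0.0017,-0.0003,0.005],[0.0019,-0.0003,0.0055],[0.0019,-0.0003,0.0055],[0.0019,-0.0003,0.0055],[0.0019,-0.0003,0.0055]], grip=[1,1,1,1,1,1,1,1,1])

```text
clock: 41.82
tool_pos: [0.5361, 0.2329, 0.039]
eef_rot: [-0.049, 0.999, 0.0, 0.0]
contact_force: [0.2, -0.1, -4.0]
opening: 0.605
finger_force: 45.0
```

```bash
python3 - <<'E'
from h import *
where()
for a in [(3.2,0,29,0),(3.2,0,26,0)]: inbox(*a)
im=snap('wrist','w12.png')
a=im[20:220,200:460,::-1];cv2.imwrite('pics/w12c.png',cv2.resize(a,None,fx=3,fy=3,interpolation=cv2.INTER_CUBIC))
E
```

```text
box XYZ mm [ 3.3 -0.2 29. ] tilt/deg [-0.   -0.01  0.04] F [ 0.2 -0.1 -4. ] t 41.8
 trans [0.0001, 0.0002, 0.0] turn [0.0, 0.0001, -0.0006]
 trans [0.0001, 0.0002, 0.003] turn [0.0, 0.0001, -0.0006]
```

View pics/w12c.png

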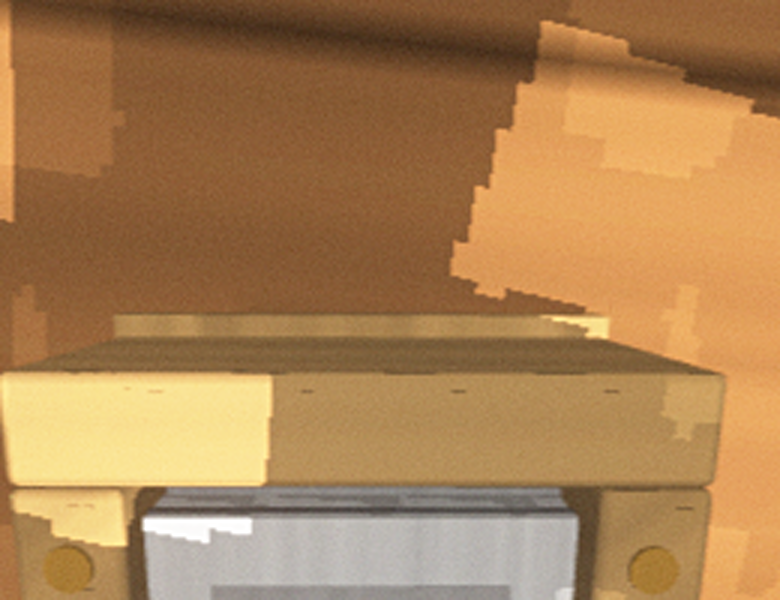

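The pile is level inside the walls with clear gaps (pile 145–578 between posts at ≈128 and 600). I'll lower it to the floor and release.

>>> jog_arm(turn=[[0,0,0],[0,0,0],[0,0,0],[0,0,0],[0,0,0],[0,0,0]], translation=[[0,0.0002,0.001],[0,0.0002,0.002],[0,0.0002,0.003],[0,0.0002,0.0036],[0,0.0002,0.004],[0,0.0002,0.004]], grip=[1,1,1,1,1,1])

```text
clock: 42.62
tool_pos: [0.5363, 0.233, 0.0352]
eef_rot: [-0.048, 0.999, 0.0, 0.0]
contact_force: [-0.7, -0.2, -0.9]
opening: 0.611
finger_force: 45.0
```

>>> jog_arm(turn=[[0,0,0],[0,0,0],[0,0,0],[0,0,0],[0,0,0],[0,0,0],[0,0,0],[0,0,0],[0,0,0],[0,0,0],[0,0,0]], translation=[[0,0,0.0002],[0,0,0.0002],[0,0,0],[0,0,0],[0,0,-0.01],[0,0,-0.03],[0,0,-0.07],[0,0,-0.12],[-0.04,0,-0.16],[-0.06,0,-0.18],[-0.06,0,-0.18]], grip=[0.3,0.2,0.1,0.1,0.1,0.1,0.1,0.1,0.1,0.1,0.1], force=10)

```text
clock: 44.0
tool_pos: [0.5977, 0.2393, 0.2178]
eef_rot: [-0.047, 0.999, 0.001, 0.002]
contact_force: [-0.6, 0.4, 0.6]
opening: 0.899
finger_force: 0.0
```

```bash
python3 - <<'E'
from h import *
where()
im=snap('wrist','w13.png');p=cams.camera_params('wrist')
for t in tins(im,p,.058): print(t)
a=im[60:260,200:460,::-1];cv2.imwrite('pics/w13c.png',cv2.resize(a,None,fx=3,fy=3,interpolation=cv2.INTER_CUBIC))
inbox(60,85,86+30,0,'abovegrip');inbox(60,85,83,0,'grip')
E
```

```text
box XYZ mm [6.520e+01 2.000e-01 2.078e+02] tilt/deg [-0.15 -0.28  0.17] F [-0.6  0.4  0.6] t 44.0
(530.9, 231.3, 90.5, 54.8, 5.6, [318, 117])
abovegrip trans [0.0034, 0.085, 0.09] turn [0.0008, 0.001, -0.0014]
grip trans [0.0034, 0.085, 0.123] turn [0.0008, 0.001, -0.0014]
```

View pics/w13c.png

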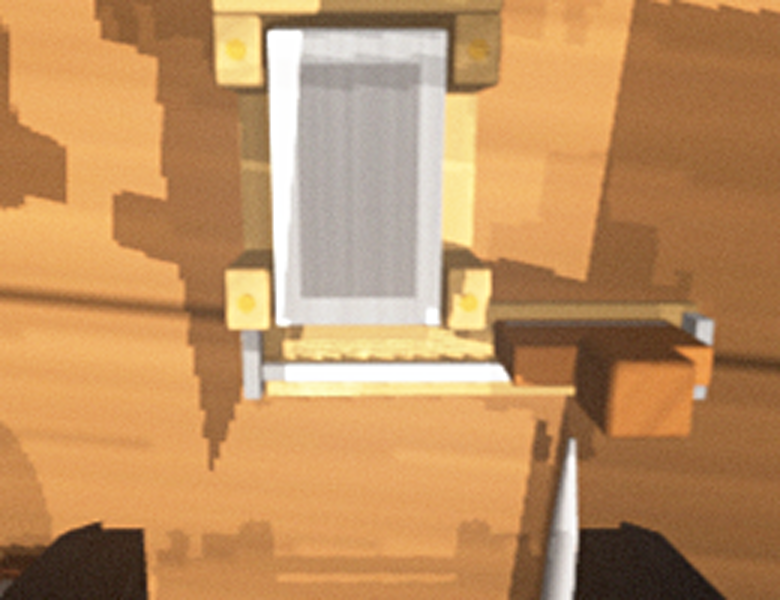

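The pile sits flat and square between the posts (268–447, 30–325), and the gate is still fully open with its block at (650,400). Now I'll close the gate.

>>> jog_arm(turn=[[0,0,0],[0,0,0],[0,0,0],[0,0,0],[0,0,0],[0,0,0],[0,0,0],[0,0,0],[0,0,0],[0,0,0],[0,0,0],[0,0,0]], translation=[[0.0034,0.05,0],[0.0034,0.085,0],[0.0034,0.085,0.04],[0.0034,0.085,0.08],[0.0034,0.085,0.1],[0.0034,0.085,0.115],[0.0034,0.085,0.123],[0.0034,0.085,0.123],[0.0034,0.085,0.123],[0.0034,0.085,0.123],[0.0034,0.085,0.123],[0.0034,0.085,0.123]], grip=[0.3,0.3,0.3,0.3,0.3,0.3,0.3,0.3,1,1,1,1], force=8)

```text
clock: 45.55
tool_pos: [0.5845, 0.3228, 0.0923]
eef_rot: [-0.048, 0.999, -0.0, 0.0]
contact_force: [-0.2, -0.7, 1.4]
opening: 0.296
finger_force: 8.0
```

>>> jog_arm(turn=[[0,0,0],[0,0,0],[0,0,0],[0,0,0],[0,0,0],[0,0,0],[0,0,0],[0,0,0],[0,0,0],[0,0,0],[0,0,0],[0,0,0],[0,0,0],[0,0,0],[0,0,0],[0,0,0],[0,0,0],[0,0,0]], translation=[[0,-0.004,0],[0,-0.009,0],[0,-0.014,0],[0,-0.019,0],[0,-0.024,0],[0,-0.029,0],[0,-0.034,0],[0,-0.039,0],[0,-0.044,0],[0,-0.049,0],[0,-0.054,0],[0,-0.059,0],[0,-0.064,0],[0,-0.069,0],[0,-0.074,0],[0,-0.079,0],[0,-0.082,0],[0,-0.082,0]], grip=[1,1,1,1,1,1,1,1,1,1,1,1,1,1,1,1,1,1])

```text
clock: 47.8
tool_pos: [0.5924, 0.2406, 0.0922]
eef_rot: [-0.048, 0.999, -0.0, 0.0]
contact_force: [-0.8, 0.4, 6.3]
opening: 0.295
finger_force: 8.0
```

```bash
python3 - <<'E'
from h import *
where();st()
E
```

```text
box XYZ mm [60.   2.1 82.2] tilt/deg [0.05 0.   0.08] F [-0.8  0.4  6.3] t 47.8
t 47.8 pos [0.5924 0.2406 0.0922] q [-4.810e-02  9.988e-01 -4.000e-04  0.000e+00] F [-0.8  0.4  6.3] op 0.295 ff 7.999454692471772
```

>>> jog_arm(turn=[[0,0,0],[0,0,0],[0,0,0],[0,0,0],[0,0,0],[0,0,0]], translation=[[0,-0.002,0],[0,-0.004,0],[0,-0.006,0],[0,-0.007,0],[0,-0.008,0],[0,-0.008,0]], grip=[1,1,1,1,1,1])

```text
clock: 48.55
tool_pos: [0.5926, 0.2379, 0.0922]
eef_rot: [-0.05, 0.999, 0.004, 0.0]
contact_force: [0.0, 8.6, 0.6]
opening: 0.293
finger_force: 8.0
```

```bash
python3 - <<'E'
from h import *
where()
E
```

```text
box XYZ mm [60.  -0.6 82.2] tilt/deg [-0.45 -0.08 -0.08] F [0.  8.6 0.6] t 48.5
```

>>> jog_arm(turn=[[0,0,0],[0,0,0],[0,0,0],[0,0,0],[0,0,0],[0,0,0],[0,0,0],[0,0,0],[0,0,0],[0,0,0],[0,0,0],[0,0,0]], translation=[[0,0.0045,0],[0,0.0045,0],[0,0.0045,0],[0,0.0045,0],[0,0.0045,0],[0,0.0045,-0.04],[0,0.0045,-0.09],[0,0.0045,-0.14],[0,0.0045,-0.15],[0,0.0045,-0.15],[0,0.0045,-0.15],[0,0.0045,-0.15]], grip=[1,1,0.4,0.3,0.3,0.3,0.3,0.3,0.3,0.3,0.3,0.3])

```text
clock: 50.05
tool_pos: [0.592, 0.2374, 0.2403]
eef_rot: [-0.048, 0.999, -0.001, -0.001]
contact_force: [-0.0, 0.8, 0.3]
opening: 0.701
finger_force: 0.0
```

```bash
python3 - <<'E'
from h import *
where()
im=snap('wrist','w14.png');p=cams.camera_params('wrist')
for t in tins(im,p,.058): print(t)
print([(np.round(d['position'],3).tolist(),round(d['p'],2)) for d in models.place_of('wrist','gate_grip')])
c,s=np.cos(BA),np.sin(BA);print('expected shut grip',BX+np.array([c*.06,s*.06]))
a=im[40:240,200:460,::-1];cv2.imwrite('pics/w14c.png',cv2.resize(a,None,fx=3,fy=3,interpolation=cv2.INTER_CUBIC))
E
```

```text
box XYZ mm [ 59.4  -1.1 230.3] tilt/deg [0.06 0.15 0.05] F [-0.   0.8  0.3] t 50.0
(534.1, 232.7, 91.6, 55.2, 5.3, [320, 124])
[([0.592, 0.237, 0.083], 0.62)]
expected shut grip [0.59251364 0.23855497]
```

View pics/w14c.png

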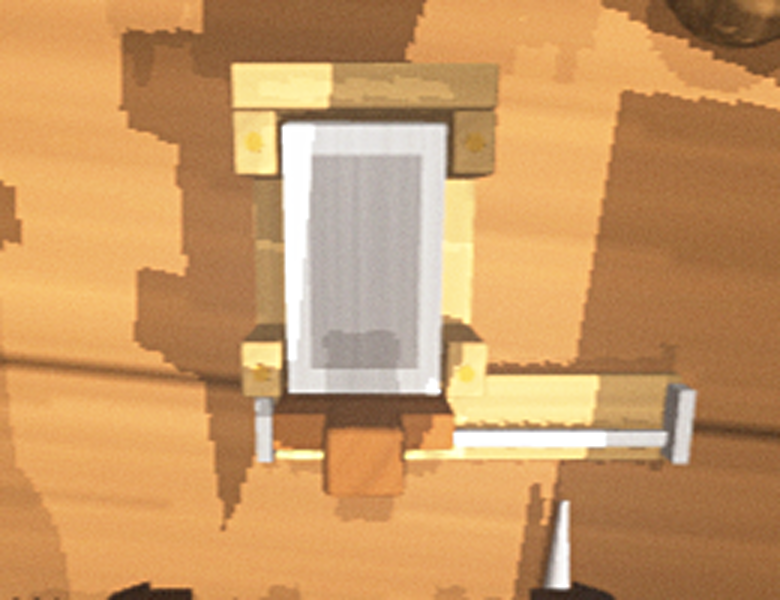

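The gate is shut against its stop, with its block centred at (365,455). The pile lies level inside, so I'm handing in.

```bash
python3 -c "
from h import *
print(r.finish_job())"
```

```text
the job is handed in; nothing more can be done
None
```

The job is handed in after about 50 s of robot time: all four hook tins lie level in the box, lowered in together as one tilted pile, and the gate is slid shut to its stop; the other gear was not handled, though I did not re-check where it lies at the end.

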